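# Nest the angle cradles and stack the tins

## Task

Clear away the sample holders: nest the three aluminium angle cradles roof-wise over one another on the ridge stand, the shortest first, then the middle one, the longest last, each fully down along the ridge and centred end to end. Stack the two specimen tins on the round cork mat, the wide one centred below and the narrow one centred upright on it. Leave the slide box, the stapler and the little vial where they are.

Things in the scene. Friction and masses are not known exactly. Their poses are not given: they have to be found in the camera images.
- cradle_short_mid (a point): Centre (mid-length, half-way up) of the shortest cradle: loose aluminium angle 40 mm long, legs 40 mm, walls 5 mm, lying like a roof: bent edge up, resting on both leg edges, 57 mm wide over the legs, 32 mm high; centre 16 mm above the desk, bent edge 16 mm above the centre. x: along the bent edge; z: up. Best taken from above by its two square ends (40 mm).
- cradle_middle_mid (a point): Centre (mid-length, half-way up) of the middle cradle: loose aluminium angle 52 mm long, legs 40 mm, walls 5 mm, lying like a roof: bent edge up, resting on both leg edges, 57 mm wide over the legs, 32 mm high; centre 16 mm above the desk, bent edge 16 mm above the centre. x: along the bent edge; z: up. Best taken from above by its two square ends (52 mm).
- cradle_long_mid (a point): Centre (mid-length, half-way up) of the longest cradle: loose aluminium angle 64 mm long, legs 40 mm, walls 5 mm, lying like a roof: bent edge up, resting on both leg edges, 57 mm wide over the legs, 32 mm high; centre 16 mm above the desk, bent edge 16 mm above the centre. x: along the bent edge; z: up. Best taken from above by its two square ends (64 mm).
- ridge (a point): Middle of the top edge, 50 mm above the desk, of the fixed ridge stand: a grey plastic roof-shaped bar (30 mm square bar on edge, 34 mm long) on a 70 x 70 x 6 mm base. x: along the ridge; z: up. The first cradle on it has its centre 8.8 mm below this point; each one nested over it sits 7.1 mm higher. In the right order each overhangs those below, so fingers pass beside them.
- tin_wide_mid (a point): Centre (half-way up) of the wide round lidded metal tin, loose: 60 mm in diameter, 30 mm high, flat top. z: up.
- tin_narrow_mid (a point): Centre (half-way up) of the narrow round lidded metal tin, loose: 42 mm in diameter, 30 mm high, flat top. z: up.
- mat_top (a point): Centre of the top face of the fixed round cork mat, 90 mm in diameter, 5 mm thick, no rim. z: up.
- slide_box_mid (a point): Bystander, to be left alone (loose). Centre of a white slide box with a blue lid, 87 x 34 x 33 mm. x: along it.
- stapler_mid (a point): Bystander, to be left alone (loose). Centre of a small black stapler, about 85 x 30 x 37 mm. x: along it.
- vial_mid (a point): Bystander, to be left alone (loose). Centre (half-way up) of an upright amber glass vial with a white cap, 24 mm in diameter, 42 mm high. z: up.

How it is judged:
At the end, for the whole second after the job is handed in: Short, middle, long cradle nested in this order from below on the ridge: within 10 mm along it, 5 mm across, 3.3 mm of nested height, 0.15 rad. Wide tin upright on the mat within 14 mm of its centre, narrow tin upright on it within 10 mm. All at rest (x of cradle_short_mid in the frame of ridge between -0.01 and 0.01 m and y of cradle_short_mid in the frame of ridge between -0.005 and 0.005 m and z of cradle_short_mid in the frame of ridge between -0.0122 and -0.0056 m and angle between each of cradle_short_mid, cradle_middle_mid, cradle_long_mid's own z axis and vertical below 0.15 rad and angle between the x axis of each of cradle_short_mid, cradle_middle_mid, cradle_long_mid and the x axis of ridge, either way round below 0.15 rad and x of cradle_middle_mid in the frame of ridge between -0.01 and 0.01 m and y of cradle_middle_mid in the frame of ridge between -0.005 and 0.005 m and z of cradle_middle_mid in the frame of ridge between -0.0051 and 0.0015 m and x of cradle_long_mid in the frame of ridge between -0.01 and 0.01 m and y of cradle_long_mid in the frame of ridge between -0.005 and 0.005 m and z of cradle_long_mid in the frame of ridge between 0.002 and 0.0086 m and horizontal distance between tin_wide_mid and mat_top below 0.014 m and z of tin_wide_mid in the frame of mat_top between 0.012 and 0.018 m and angle between each of tin_wide_mid, tin_narrow_mid's own z axis and vertical below 0.1 rad and horizontal distance between tin_narrow_mid and tin_wide_mid below 0.01 m and z of tin_narrow_mid in the frame of tin_wide_mid between 0.027 and 0.033 m and linear speed of each of cradle_short, cradle_middle, cradle_long, tin_wide, tin_narrow below 0.02 m/s); the robot touches nothing.
It fails at once if the slide box is moved more than 20 mm or tipped over (distance of slide_box_mid from where it was at the start of the episode above 0.02 m or angle between slide_box_mid's own z axis and vertical above 0.5 rad).
It fails at once if the stapler is moved more than 20 mm or tipped over (distance of stapler_mid from where it was at the start of the episode above 0.02 m or angle between stapler_mid's own z axis and vertical above 0.5 rad).
It fails at once if the vial is moved more than 20 mm or tipped over (distance of vial_mid from where it was at the start of the episode above 0.02 m or angle between vial_mid's own z axis and vertical above 0.5 rad).
It also fails if it takes over 115 s, if anything falls off the work surface, if the arm or the gripper's body presses on something with over 40 N, if the wrist force passes 120 N, or if a joint passes its speed limit or range.

## Robot

A 6-joint arm with a two-finger parallel gripper is mounted at the origin on the work surface. World frame = base frame: x ahead of the robot, y to its left, z up, the work surface at z = 0. Lengths are in m, angles in rad, forces in N, time in s.
With the tool pointing down it reaches from about 0.225 to 0.725 m from the base axis. Payload 3.1 kg.
Tool frame: the origin (TCP) lies midway between the tips of the shut fingers; the grasp point (between the pads) lies 19 mm behind it (manip.pinch_z is the distance from the TCP to the grasp point, in m); z points along the fingers, y is the direction in which the jaws open and shut (so a half turn about z gives the same grasp; the last joint's range is limited). The gripper opens to 85 mm and grips with 20 to 120 N. Pads are 22 mm wide; open, the fingers measure 114 mm over their backs; the gripper's body (76 mm by 85 mm) begins 54 mm behind the grasp point. The pads swing forward as they close: fully open they stand 13 mm farther back than shut.
Start: joints at [1.058, 0.048, 0.099, 1.622, 0, 1.443], TCP at [0.197, 0.487, 0.231] pointing down, gripper open.
Joint ranges: [-2.91, 2.91], [-0.99, 1.94], [-1.21, 1.42], [-2.12, 2.29], [-1.49, 1.47], [-3.14, 3.14]. Speed limits (rad/s): [2.79, 2.79, 3.14, 3.14, 3.14, 3.14].

## Interface

Orientations are given as a unit quaternion [x, y, z, w].
In Python, from plant import manip, get_image, calibration, workorder, search_frame, mark_of gives the robot as it stands.
- The arm moves only by the tool servo_tool, never from a script. Its argument "targets" is one flat list of numbers, 5 for each row, row after row: the shift along the tool's x, y, z normalised to -1 to 1, where 1 is 3 cm, then the turn about the tool's z normalised to -1 to 1, where 1 is 6 degrees, then the closure in counts, from 0 (fully open) to 255 (shut). A call has exactly 8 rows; each row shifts and turns the pose as measured when the row begins, along the tool's axes as they then stand; what a row does not reach is not made up. A row lasts 1/12 s, in which the tool goes at most 41.7 mm and 7.16 degrees, less where a joint would pass 70% of its speed; a pose out of reach is approached as far as the arm can. A call with a number of a shift or a turn outside -1 to 1 is refused whole. A call with a gripper value outside its range is refused whole. The fingers move at their own pace and stop on an object; the grip force is fixed at half the most. Time passes only in rows, so rows that do not move let the fingers close, or fill a call up. It gives the time, the measured TCP pose, the force and the opening at its end, in the units of the state.
- manip.get_obs(): the state, without advancing time (a new reading comes with each control period).
- get_image(name): name is "scene" or "top"; returns the picture (480x640x3 uint8, blue, green, red); there is no depth.
- calibration(name): a dict with "intrinsics" (3x3 intrinsics, pixels), "distortion" ([k1, k2, p1, p2, k3] as OpenCV has them; the pictures are not rectified), "pose" (4x4, takes a point from camera to world coordinates). Camera axes: x right, y up, looking along -z (the intrinsics and any distortion apply to the point x, -y, -z); pixel columns grow to the right and rows downward; lengths in m; the calibration is good to about 2 mm. A picture is of the moment at which its call begins. calibration takes no time and is no camera call.
- workorder.finish_job(): hands the job in, once; it reports no verdict.
Trained networks look in the newest picture that a camera, given by its name, has taken for a name from the list of things; names that differ only in an ending like _2 or _b are one class to them, and where a whole thing is asked for, a point or a joint stands for the part that bears it (a point fixed in the world has none). Each returns a list of dicts, best first, with "score" (0 to 1); they miss things now and then, are a little off and sometimes report something else, mostly with a low value. They report only what shows in the picture. A call takes as long as a camera call.
- search_frame(camera, label): "point" ([column, row] in pixels, amid what is visible of it).
- mark_of(camera, label): "point" ([column, row] in pixels: a listed point, or the origin of a listed thing).
The state is a dict: "t": time; "joints": joint angles; "qvel": joint speeds; "joint_torque": joint torques, N m; "tool_pos": TCP position; "tool_rot": TCP orientation; "wrist_force": force on the tool from outside, world axes, zero at the start; "moment": the same for the moment, N m; "opening": opening from 0.0 (shut) to 1.0 (fully open).
Only numpy, scipy, OpenCV 4.12 (cv2) and the standard library are available. Lean on these libraries where they do the work, as an engineer would, in place of code of your own. Each camera call takes 0.05 s, during which the arm holds its last target.

## Working session

There is one attempt and no reset: what is moved stays moved. The work goes in short steps, Python scripts to look and compute and a tool call to move; the robot and the scene stay as the last step left them, time stands still between calls to the robot, and variables do not carry over. Pictures are saved under pics/ and viewed, and the job is handed in when it is done.

Besides the shell and the picture viewer there is one more tool, called after ">>>" as name(argument=value, ...) on one line, values as JSON. servo_tool: Moves the arm, as the interface text tells. Its arguments: {"type":"object","properties":{"targets":{"type":"array","items":{"type":"number"}}},"required":["targets"]}

```bash
ls; mkdir -p pics
cat > h.py <<'E'
import numpy as np, cv2
from plant import manip, get_image, calibration, workorder, search_frame, mark_of
E
python3 - <<'E'
from h import *
for c in ("scene","top"):
    im=get_image(c); cv2.imwrite(f"pics/{c}0.png",im)
    k=calibration(c); print(c,np.round(k["intrinsics"],1).tolist(),k["distortion"],np.round(k["pose"],3).tolist())
    for n in "cradle_short_mid cradle_middle_mid cradle_long_mid ridge tin_wide_mid tin_narrow_mid mat_top slide_box_mid stapler_mid vial_mid".split():
        print(n,[(np.round(d["point"],1).tolist(),round(d["score"],2)) for d in mark_of(c,n)][:3])
print(manip.get_obs())
E
```

```text
pics
scene [[561.6, 0.0, 319.7], [0.0, 561.6, 243.5], [0.0, 0.0, 1.0]] [0.02308536 0.         0.         0.         0.        ] [[-0.75, -0.548, 0.37, 0.914], [0.661, -0.611, 0.436, 0.486], [-0.014, 0.571, 0.821, 0.952], [0.0, 0.0, 0.0, 1.0]]
cradle_short_mid [([350.6, 367.2], 0.97)]
cradle_middle_mid [([198.8, 157.3], 0.59)]
cradle_long_mid [([272.3, 293.3], 0.73)]
ridge [([273.3, 122.0], 0.93)]
tin_wide_mid [([446.2, 391.9], 0.71)]
tin_narrow_mid [([299.7, 210.0], 0.72)]
mat_top [([474.3, 321.2], 0.94)]
slide_box_mid [([366.5, 261.2], 0.57), ([299.4, 208.0], 0.29)]
stapler_mid [([226.5, 221.5], 0.96)]
vial_mid []
top [[510.6, 0.0, 321.4], [0.0, 510.6, 243.1], [0.0, 0.0, 1.0]] [-0.05618273  0.          0.          0.          0.        ] [[-0.013, 0.984, -0.175, 0.272], [-1.0, -0.012, 0.006, 0.003], [0.004, 0.175, 0.985, 1.319], [0.0, 0.0, 0.0, 1.0]]
cradle_short_mid [([230.5, 197.7], 0.73)]
cradle_middle_mid [([464.1, 226.5], 0.64)]
cradle_long_mid [([313.0, 191.4], 0.68)]
ridge [([442.8, 291.6], 0.91)]
tin_wide_mid [([178.6, 231.6], 0.68)]
tin_narrow_mid [([460.5, 229.6], 0.19)]
mat_top [([200.7, 289.5], 0.76), ([281.5, 262.2], 0.44)]
slide_box_mid [([285.2, 266.3], 0.9)]
stapler_mid [([391.8, 206.2], 0.9), ([232.9, 196.9], 0.19)]
vial_mid [([280.1, 214.5], 0.59)]
{'t': 1.1, 'joints': array([1.05818211e+00, 4.80191904e-02, 9.92510458e-02, 1.62197931e+00,
       1.19961991e-06, 1.44302127e+00]), 'qvel': array([-0.00078162,  0.00060403,  0.00085184, -0.00223998, -0.00043291,
        0.00023516]), 'joint_torque': array([-3.67790572e-04, -3.38657749e+01,  3.20164454e+01,  1.35937618e-03,
       -1.85310687e-04, -3.73108904e-07]), 'tool_pos': array([0.19709987, 0.48661967, 0.23132719]), 'tool_rot': array([1.91234382e-01, 9.81544401e-01, 2.33833893e-05, 7.12213066e-06]), 'wrist_force': array([0.53760521, 0.19413615, 0.29598312]), 'moment': array([ 0.00931232,  0.05035401, -0.02904419]), 'opening': 1.004544582688917}
```

View pics/scene0.png

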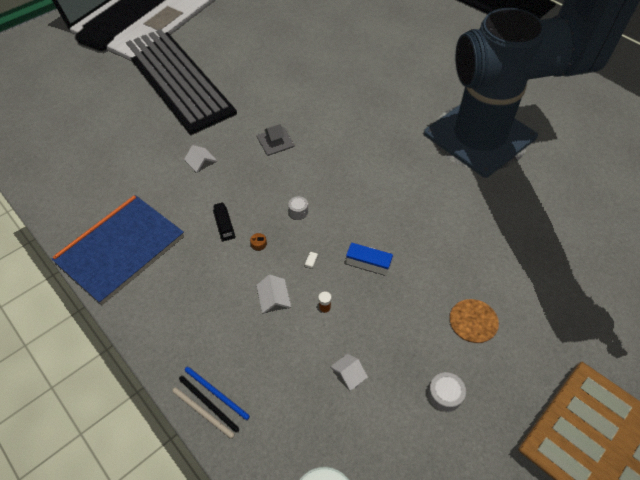

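View pics/top0.png

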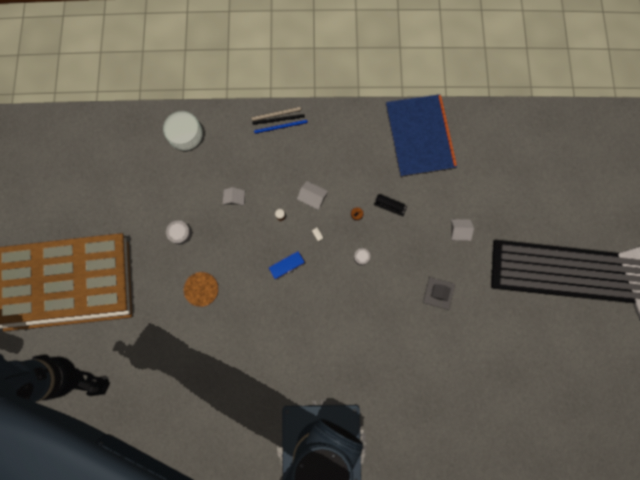

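The scene view shows stand (275,137), middle cradle (200,158), narrow tin (299,207), long (273,293), vial (325,301), short (350,371), wide tin (447,390), mat (474,321) and slide box (369,258). The top view agrees with these. There, the network's narrow-tin mark (460,230) is wrong: it is really at (362,256). Next I zoom in for orientations.

```bash
cat >> h.py <<'E'
def P(cam):
    k=calibration(cam); return np.array(k["intrinsics"]),np.array(k["distortion"]),np.array(k["pose"])
def ray(cam,uv):
    K,D,T=P(cam)
    n=cv2.undistortPoints(np.array([[uv]],float),K,D)[0,0]
    d=T[:3,:3]@np.array([n[0],-n[1],-1]); return T[:3,3],d
def at(cam,uv,z):
    o,d=ray(cam,uv); return o+d*(z-o[2])/d[2]
def tri(uvs,uvt):
    o1,d1=ray("scene",uvs);o2,d2=ray("top",uvt)
    A=np.c_[d1,-d2]; s=np.linalg.lstsq(A,o2-o1,rcond=None)[0]
    a,b=o1+d1*s[0],o2+d2*s[1]; return (a+b)/2,np.linalg.norm(a-b)
def proj(cam,p):
    K,D,T=P(cam); q=np.linalg.inv(T)@np.r_[p,1]
    return cv2.projectPoints(np.array([[q[0],-q[1],-q[2]]]),np.zeros(3),np.zeros(3),K,D)[0][0,0]
def crops(cam,im,cs,r,sc,name):
    tiles=[]
    for u,v in cs:
        u,v=int(u),int(v)
        t=cv2.getRectSubPix(im,(2*r,2*r),(u,v)); t=cv2.resize(t,None,fx=sc,fy=sc,interpolation=cv2.INTER_CUBIC)
        for i in range(0,2*r,10):
            cv2.putText(t,str(u-r+i),(i*sc,8),0,.3,(0,255,255)); cv2.putText(t,str(v-r+i),(0,i*sc+4),0,.3,(0,255,0))
        tiles.append(t)
    while len(tiles)%3: tiles.append(tiles[0]*0)
    cv2.imwrite(name,np.vstack([np.hstack(tiles[i:i+3]) for i in range(0,len(tiles),3)]))
E
python3 - <<'E'
from h import *
pts=dict(short=((350.6,367.2),(230.5,197.7)),middle=((198.8,157.3),(464.1,226.5)),long=((272.3,293.3),(313,191.4)),ridge=((273.3,122),(442.8,291.6)),wide=((446.2,391.9),(178.6,231.6)),narrow=((299,207),(362,256)),mat=((474.3,321.2),(200.7,289.5)),box=((366.5,261.2),(285.2,266.3)),stap=((226.5,221.5),(391.8,206.2)),vial=((325,301),(280.1,214.5)))
for n,(a,b) in pts.items():
    p,e=tri(a,b); print(n,np.round(p,4),"gap",round(e*1000,1))
s=cv2.imread("pics/scene0.png");t=cv2.imread("pics/top0.png")
crops("scene",s,[(200,158),(273,293),(350,371),(275,137),(447,390),(299,207)],26,5,"pics/cs.png")
crops("top",t,[(462,230),(312,195),(233,197),(439,292),(178,232),(362,256)],26,5,"pics/ct.png")
E
```

```text
short [0.6282 0.2288 0.0252] gap 6.3
middle [ 0.5413 -0.3772  0.0172] gap 6.1
long [0.6399 0.0165 0.0222] gap 4.1
ridge [ 0.3716 -0.3033  0.0679] gap 3.8
wide [0.5381 0.3653 0.0219] gap 0.4
narrow [ 0.4671 -0.108   0.0238] gap 2.5
mat [0.3887 0.3076 0.0034] gap 0.5
box [0.4478 0.0853 0.0137] gap 8.8
stap [ 0.6    -0.1906  0.01  ] gap 5.4
vial [0.5781 0.1009 0.0303] gap 0.2
```

View pics/cs.png

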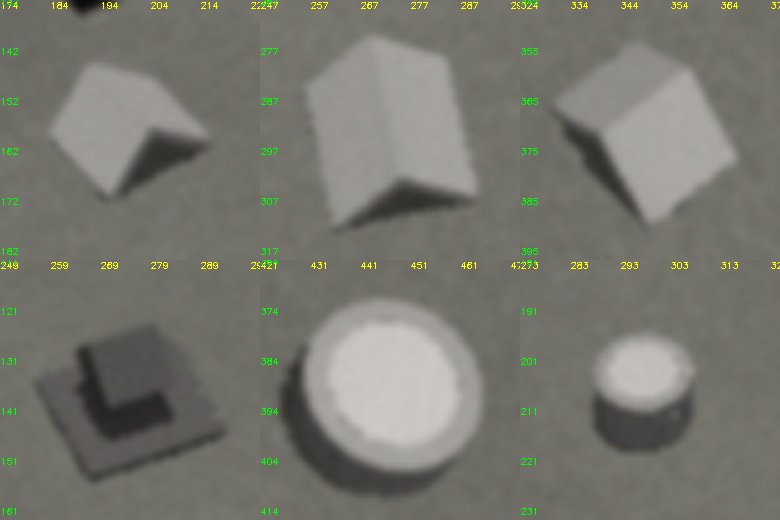

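View pics/ct.png

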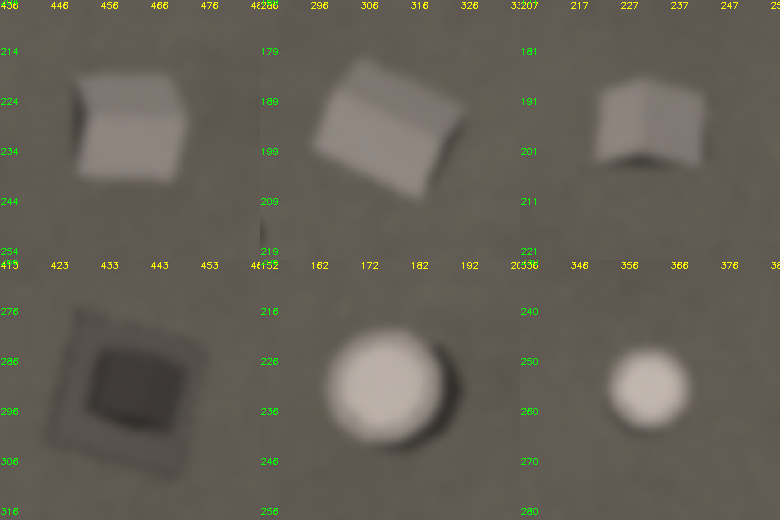

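Run:
```python
from h import *
out=[]
for c,(u,v) in (("scene",(275,137)),("top",(439,292))):
    ims=np.mean([get_image(c).astype(float) for _ in range(3)],0)
    t=cv2.getRectSubPix(ims.astype(np.float32),(44,44),(u,v)).mean(2)
    lo,hi=t.min(),np.percentile(t,99)
    t=np.clip((t-lo)/(hi-lo),0,1)**0.6*255
    t=cv2.resize(t,None,fx=9,fy=9,interpolation=cv2.INTER_CUBIC)
    t=cv2.cvtColor(np.clip(t,0,255).astype(np.uint8),cv2.COLOR_GRAY2BGR)
    for i in range(0,44,4):
        cv2.putText(t,str(u-22+i),(i*9,8),0,.3,(0,255,255)); cv2.putText(t,str(v-22+i),(0,i*9+4),0,.3,(0,255,0))
    out.append(t)
cv2.imwrite("pics/ridge.png",np.hstack(out))
```

```text
(no output)
```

View pics/ridge.png

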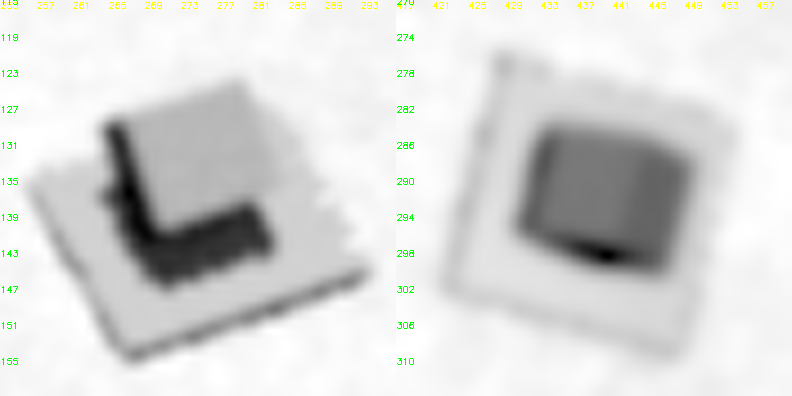

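```bash
cat > fit.py <<'E'
from h import *
from scipy.optimize import least_squares
def fit(corr,x0,nz=True):
    # corr: list of (cam, modelpt(relative to floor), uv)
    def res(q):
        c,s=np.cos(q[2]),np.sin(q[2]);R=np.array([[c,-s,0],[s,c,0],[0,0,1]])
        return np.concatenate([proj(cam,R@np.array(m)+[q[0],q[1],q[3]])-uv for cam,m,uv in corr]+[[q[3]*200]])
    r=least_squares(res,list(x0)+[0],x_scale=[.01,.01,.1,.01],loss="soft_l1"); return r.x,np.sqrt(np.mean(r.fun**2))
E
cat > run1.py <<'E'
from fit import *
def cr(L,ends):
    # ends: cam, origin, endA(L,apex,R), endB ; model x: endB = +, L= +y
    out=[]
    for cam,o,off,A,B in ends:
        for sx,E in ((-1,A),(1,B)):
            for m,p in zip(([sx*L/2,.0283,.0035],[sx*L/2,0,.0318],[sx*L/2,-.0283,.0035]),E):
                out.append((cam,m,np.array([o[0]+(p[0]-off[0])/5,o[1]+(p[1]-off[1])/5])))
    return out
S={}
# scene middle: end A far
S["middle"]=(.052,[("scene",(174,132),(0,0),[(155,80),(90,62),(50,130)],[(210,147),(150,130),(110,198)]),
 ("top",(436,204),(0,0),[(165,75),(187,118),(175,182)][::1],[(78,75),(90,118),(80,178)])],(.5413,-.377))
S["long"]=(.064,[("scene",(247,267),(260,0),[(448,62),(370,38),(305,90)],[(478,195),(403,178),(335,228)]),
 ("top",(286,169),(260,0),[(465,108),(440,140),(425,198)],[(370,58),(340,92),(315,145)])],(.64,.0165))
S["short"]=(.040,[("scene",(324,345),(520,0),[(640,40),(690,68),(738,158)],[(555,105),(600,132),(650,222)]),
 ("top",(207,171),(520,0),[(600,90),(645,78),(705,95)],[(595,162),(640,152),(700,165)])],(.628,.229))
import itertools
for n,(L,e,x0) in S.items():
    best=None
    for yaw in np.arange(0,6.28,.39):
      for flips in itertools.product([0,1],[0,1],[0,1],[0,1]):
        ee=[]
        for k,(cam,o,off,A,B) in enumerate(e):
            if flips[2*k]: A,B=B,A
            if flips[2*k+1]: A,B=A[::-1],B[::-1]
            ee.append((cam,o,off,A,B))
        q0=cr(L,ee)
        # cheap initial screening
        c,s=np.cos(yaw),np.sin(yaw);R=np.array([[c,-s,0],[s,c,0],[0,0,1]])
        r=np.mean([np.abs(proj(cam,R@np.array(m)+[x0[0],x0[1],0])-uv).mean() for cam,m,uv in q0])
        if best is None or r<best[0]: best=(r,yaw,q0)
    q,rm=fit(best[2],(x0[0],x0[1],best[1]))
    print(n,np.round(q[:2],4),"yaw",round(np.degrees(q[2]),1),"z",round(q[3],4),"rms px",round(rm,2))
h=.035
def base(t): return [423.0+t[0],t[1]]
corr=[]
pt=lambda px,py:np.array([417+(px-396)/9,270+py/9])
ps=lambda px,py:np.array([253+px/9,115+py/9])
# x along ridge = away from robot(+x, up in top)
for m,p in (([h,h,.006],(500,55)),([h,-h,.006],(738,130)),([-h,-h,.006],(685,350)),([-h,h,.006],(445,292))): corr.append(("top",m,pt(*p)))
for m,p in (([h,-h,.006],(28,185)),([h,h,.006],(128,345)),([-h,h,.006],(370,265)),([.017,0,.05],(112,125)),([-.017,0,.05],(240,80)),([.017,.0212,.0288],(155,238)),([-.017,.0212,.0288],(265,195))): corr.append(("scene",m,ps(*p)))
q,rm=fit(corr,(.37,-.303,-.2)); print("ridge",np.round(q[:2],4),np.degrees(q[2]),q[3],rm)
E
python3 run1.py
```

```text
Traceback (most recent call last):
  File "run1.py", line 31, in <module>
    r=np.mean([np.abs(proj(cam,R@np.array(m)+[x0[0],x0[1],0])-uv).mean() for cam,m,uv in q0])
                      ~~~~^^^^^^^^^^^^^^^^^^^^^^^^^^^^^^^^^^^
  File "h.py", line 16, in proj
    K,D,T=P(cam); q=np.linalg.inv(T)@np.r_[p,1]
          ~^^^^^
  File "h.py", line 4, in P
    k=calibration(cam); return np.array(k["intrinsics"]),np.array(k["distortion"]),np.array(k["pose"])
ValueError: time passes only in moves, steps and waits
```

Calibration needs caching.

```bash
python3 - <<'E'
s=open("h.py").read()
s=s.replace("def P(cam):","import functools\n@functools.lru_cache(None)\ndef P(cam):")
open("h.py","w").write(s)
E
python3 run1.py
```

```text
middle [ 0.5376 -0.374 ] yaw 267.2 z 0.0039 rms px 0.6
long [0.6362 0.0162] yaw 242.3 z 0.0039 rms px 0.64
short [0.6329 0.2261] yaw 355.9 z 0.0074 rms px 0.52
ridge [ 0.3727 -0.3068] -15.979071565637547 0.003691571490729936 0.7595125323301813
```

```bash
sed -i 's/q\[3\]\*200/q[3]*W/; s/^def fit/W=200\ndef fit/' fit.py
python3 - <<'E'
src=open("run1.py").read()
src=src.replace("from fit import *","import fit\nfrom fit import *\nfit.W=1e5\n_f=fit.fit")
src=src.replace("q,rm=fit(best[2],(x0[0],x0[1],best[1]))","""
    for cc in ('scene','top'): print('  ',cc,[np.round(v,4).tolist() for v in _f([k for k in best[2] if k[0]==cc],(x0[0],x0[1],best[1]))[:1]])
    q,rm=_f(best[2],(x0[0],x0[1],best[1]))""")
src=src.replace("q,rm=fit(corr,","for cc in ('scene','top'): print('  ',cc,np.round(_f([k for k in corr if k[0]==cc],(.37,-.303,-.2))[0],4))\nq,rm=_f(corr,")
open("run2.py","w").write(src)
E
python3 run2.py
python3 - <<'E'
from h import *
for n,a,b,z in (("wide",(447.6,388.6),(177,231.4),.03),("narrow",(297.8,203.2),(362,255.6),.03),("mat",(474.3,321.2),(200.9,289.5),.005)):
    print(n,np.round(at("scene",a,z),4),np.round(at("top",b,z),4),np.round(tri(a,b)[0],4))
E
```

```text
wide [0.5354 0.364  0.03  ] [0.5369 0.3674 0.03  ] [0.5366 0.3654 0.0343]
narrow [ 0.4646 -0.1125  0.03  ] [ 0.468  -0.1085  0.03  ] [ 0.4674 -0.1083  0.036 ]
mat [0.3898 0.3077 0.005 ] [0.3884 0.3069 0.005 ] [0.3886 0.3073 0.003 ]Traceback (most recent call last):
  File "run2.py", line 4, in <module>
    _f=fit.fit
       ^^^^^^^
AttributeError: 'function' object has no attribute 'fit'
```

```bash
sed -i 's/^import fit$/import fit as FF/; s/^fit.W=1e5/FF.W=1e5/; s/^_f=fit.fit/_f=FF.fit/' run2.py; python3 run2.py
```

```text
scene [[0.5359, -0.3783, 4.6344, -0.0]]
   top [[0.5382, -0.3744, 4.6963, -0.0]]
middle [ 0.5374 -0.3759] yaw 267.3 z 0.0 rms px 0.77
   scene [[0.6348, 0.0142, 4.2287, -0.0]]
   top [[0.6379, 0.0164, 4.2288, -0.0]]
long [0.6358 0.015 ] yaw 242.2 z 0.0 rms px 0.8
   scene [[0.6307, 0.2236, 6.2032, -0.0]]
   top [[0.6349, 0.2282, 6.2325, -0.0]]
short [0.632 0.225] yaw 355.5 z 0.0 rms px 0.98
   scene [ 0.371  -0.3112 -0.2658 -0.    ]
   top [ 0.372  -0.3063 -0.2828 -0.    ]
ridge [ 0.3715 -0.309 ] -16.37077352337162 7.525183312689288e-08 0.8580235957989005
```

```bash
cat > plan.py <<'E'
import sys
from h import *
from scipy.spatial.transform import Rotation as Ro
# usage: plan.py x y z theta_deg grip nrows [maxrow m]
def state():
    o=manip.get_obs(); R=Ro.from_quat(o["tool_rot"]).as_matrix()
    return o,R,np.degrees(np.arctan2(R[1,1],R[0,1]))
def plan(x,y,z,th,g,n=8):
    o,R,t=state(); p=np.array(o["tool_pos"]); d=np.array([x,y,z])-p
    dt=(th-t+180)%360-180
    if th=="k": dt=0
    print("t",round(o["t"],2),"pos",np.round(p,4),"th",round(t,1),"open",round(o["opening"],3),"F",np.round(o["wrist_force"],1),"tilt",round(np.degrees(np.arccos(-R[2,2])),2),"j6",round(o["joints"][5],2),"| d mm",np.round(d*1e3,1),"dth",round(dt,1))
    rows=[]
    for i in range(n):
        a=np.radians(t+dt*i/n); yx=np.array([np.cos(a),np.sin(a)]); xx=np.array([-np.sin(a),np.cos(a)])
        xx=np.array([R[0,0],R[1,0]]) if False else xx
        s=d/n/.03
        rows.append([s[:2]@xx,s[:2]@yx,-s[2],-dt/n/6])
    rows=np.array(rows); print("max",np.abs(rows).max(0).round(2))
    for k in range(0,n,8): print(", ".join(",".join("%.2f"%v for v in r)+",%g"%g for r in rows[k:k+8]))
a=[float(v) for v in sys.argv[1:]]
plan(*a[:5],n=int(a[5]) if len(a)>5 else 8)
E
python3 plan.py .536 .3657 .10 68 0 16
```

```text
t 1.4 pos [0.1971 0.4866 0.2313] th 68.0 open 1.0 F [0.5 0.4 0.4] tilt 0.0 j6 1.44 | d mm [ 338.9 -120.9 -131.3] dth 0.0
max [0.75 0.03 0.27 0.  ]
-0.75,0.03,0.27,-0.00,0, -0.75,0.03,0.27,-0.00,0, -0.75,0.03,0.27,-0.00,0, -0.75,0.03,0.27,-0.00,0, -0.75,0.03,0.27,-0.00,0, -0.75,0.03,0.27,-0.00,0, -0.75,0.03,0.27,-0.00,0, -0.75,0.03,0.27,-0.00,0
-0.75,0.03,0.27,-0.00,0, -0.75,0.03,0.27,-0.00,0, -0.75,0.03,0.27,-0.00,0, -0.75,0.03,0.27,-0.00,0, -0.75,0.03,0.27,-0.00,0, -0.75,0.03,0.27,-0.00,0, -0.75,0.03,0.27,-0.00,0, -0.75,0.03,0.27,-0.00,0
```

>>> servo_tool(targets=[-0.75,0.03,0.27,0,0,-0.75,0.03,0.27,0,0,-0.75,0.03,0.27,0,0,-0.75,0.03,0.27,0,0,-0.75,0.03,0.27,0,0,-0.75,0.03,0.27,0,0,-0.75,0.03,0.27,0,0,-0.75,0.03,0.27,0,0])

```text
t: 2.07
tool_pos: [0.3701, 0.4279, 0.1676]
tool_rot: [0.186, 0.982, 0.004, 0.0]
wrist_force: [-0.5, 0.3, 0.8]
opening: 0.999
```

>>> servo_tool(targets=[-0.75,0.03,0.27,0,0,-0.75,0.03,0.27,0,0,-0.75,0.03,0.27,0,0,-0.75,0.03,0.27,0,0,-0.75,0.03,0.27,0,0,-0.75,0.03,0.27,0,0,-0.75,0.03,0.27,0,0,-0.75,0.03,0.27,0,0])

```text
t: 2.73
tool_pos: [0.5489, 0.3651, 0.0988]
tool_rot: [0.187, 0.982, 0.004, 0.0]
wrist_force: [-0.2, 1.0, 0.4]
opening: 1.0
```

```bash
python3 plan.py .536 .3657 .07 68 0 8
python3 - <<'E'
from h import *
for c,u in (("scene",(440,360)),("top",(185,230))):
    im=get_image(c); crops(c,im,[u],40,7,f"pics/{c}1.png")
a=cv2.imread("pics/scene1.png")[:,:560];b=cv2.imread("pics/top1.png")[:,:560]
cv2.imwrite("pics/v1.png",cv2.resize(np.hstack([a,b]),(800,400)))
E
```

```text
t 2.73 pos [0.5489 0.3651 0.0988] th 68.5 open 1.0 F [-0.2  1.   0.4] tilt 0.48 j6 0.86 | d mm [-12.9   0.6 -28.8] dth -0.5
max [0.05 0.02 0.12 0.01]
0.05,-0.02,0.12,0.01,0, 0.05,-0.02,0.12,0.01,0, 0.05,-0.02,0.12,0.01,0, 0.05,-0.02,0.12,0.01,0, 0.05,-0.02,0.12,0.01,0, 0.05,-0.02,0.12,0.01,0, 0.05,-0.02,0.12,0.01,0, 0.05,-0.02,0.12,0.01,0
```

View pics/v1.png

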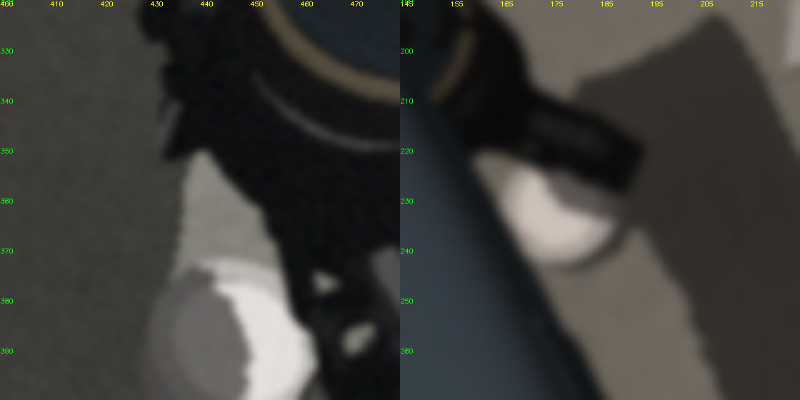

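>>> servo_tool(targets=[0.1,-0.03,0.4,0,0,0.1,-0.03,0.4,0,0,0.1,-0.03,0.4,0,0,0.1,-0.03,0.4,0,0,0,0,0.4,0.05,0,0,0,0.4,0,0,0,0,0,0,0,0,0,0,0,0])

```text
t: 3.5
tool_pos: [0.5339, 0.3666, 0.0204]
tool_rot: [0.19, 0.982, 0.003, -0.002]
wrist_force: [1.3, 1.1, 0.1]
opening: 0.997
```

```bash
python3 plan.py .536 .3657 .001 68 0 4
```

```text
t 3.5 pos [0.5339 0.3666 0.0204] th 68.0 open 0.997 F [1.3 1.1 0.1] tilt 0.43 j6 0.88 | d mm [  2.1  -0.9 -19.4] dth -0.0
max [0.02 0.   0.16 0.  ]
-0.02,-0.00,0.16,0.00,0, -0.02,-0.00,0.16,0.00,0, -0.02,-0.00,0.16,0.00,0, -0.02,-0.00,0.16,0.00,0
```

>>> servo_tool(targets=[-0.02,0,0.2,0,0,-0.02,0,0.2,0,0,-0.02,0,0.17,0,0,0,0,0.05,0,0,0,0,0,0,0,0,0,0,0,255,0,0,0,0,255,0,0,0,0,255])

```text
t: 4.17
tool_pos: [0.5381, 0.3671, 0.0032]
tool_rot: [0.191, 0.982, 0.005, 0.001]
wrist_force: [-0.4, -0.2, -0.2]
opening: 0.669
```

>>> servo_tool(targets=[0,0,0,0,255,0,0,0,0,255,0,0,0,0,255,0,0,0,0,255,0,0,0,0,255,0,0,0,0,255,0,0,0,0,255,0,0,0,0,255])

```text
t: 4.83
tool_pos: [0.5378, 0.367, 0.0028]
tool_rot: [0.191, 0.982, 0.005, 0.0]
wrist_force: [-0.2, 0.2, -0.9]
opening: 0.666
```

```bash
python3 plan.py .389 .3073 .07 68 255 8
```

```text
t 4.83 pos [0.5378 0.367  0.0028] th 68.0 open 0.666 F [-0.2  0.2 -0.9] tilt 0.56 j6 0.88 | d mm [-148.8  -59.7   67.2] dth -0.0
max [0.48 0.46 0.28 0.  ]
0.48,-0.46,-0.28,0.00,255, 0.48,-0.46,-0.28,0.00,255, 0.48,-0.46,-0.28,0.00,255, 0.48,-0.46,-0.28,0.00,255, 0.48,-0.46,-0.28,0.00,255, 0.48,-0.46,-0.28,0.00,255, 0.48,-0.46,-0.28,0.00,255, 0.48,-0.46,-0.28,0.00,255
```

>>> servo_tool(targets=[0,0,-0.8,0,255,0.1,-0.1,-0.8,0,255,0.55,-0.55,-0.2,0,255,0.7,-0.65,0,0,255,0.7,-0.65,0,0,255,0.7,-0.65,0,0,255,0.6,-0.55,0,0,255,0.3,-0.3,0,0,255])

```text
t: 5.5
tool_pos: [0.3952, 0.31, 0.0569]
tool_rot: [0.192, 0.981, 0.006, 0.001]
wrist_force: [0.4, -0.4, -1.4]
opening: 0.666
```

```bash
python3 plan.py .389 .3073 .03 68 255 4
```

```text
t 5.5 pos [0.3952 0.31   0.0569] th 67.9 open 0.666 F [ 0.4 -0.4 -1.4] tilt 0.68 j6 0.91 | d mm [ -6.2  -2.7 -26.9] dth 0.1
max [0.04 0.04 0.22 0.  ]
0.04,-0.04,0.22,-0.00,255, 0.04,-0.04,0.22,-0.00,255, 0.04,-0.04,0.22,-0.00,255, 0.04,-0.04,0.22,-0.00,255
```

>>> servo_tool(targets=[0.04,-0.04,0.3,0,255,0.02,-0.02,0.35,0,255,0,0,0.35,0,255,0,0,0.3,0,255,0,0,0.1,0,255,0,0,0,0,255,0,0,0,0,255,0,0,0,0,255])

```text
t: 6.17
tool_pos: [0.3925, 0.309, 0.0085]
tool_rot: [0.192, 0.981, 0.005, 0.001]
wrist_force: [0.5, 0.2, -1.0]
opening: 0.67
```

```bash
python3 plan.py .389 .3073 .0085 68 255 4
```

```text
t 6.17 pos [0.3925 0.309  0.0085] th 67.9 open 0.67 F [ 0.5  0.2 -1. ] tilt 0.59 j6 0.91 | d mm [-3.5 -1.7 -0. ] dth 0.1
max [0.02 0.02 0.   0.  ]
0.02,-0.02,0.00,-0.00,255, 0.02,-0.02,0.00,-0.00,255, 0.02,-0.02,0.00,-0.00,255, 0.02,-0.02,0.00,-0.00,255
```

>>> servo_tool(targets=[0.06,-0.05,0,0,255,0.03,-0.02,0,0,255,0,0,0.02,0,255,0,0,0,0,0,0,0,0,0,0,0,0,0,0,0,0,0,-0.3,0,0,0,0,-0.8,0,0])

```text
t: 6.83
tool_pos: [0.3877, 0.3069, 0.04]
tool_rot: [0.192, 0.981, 0.004, -0.001]
wrist_force: [-0.6, -0.4, -0.2]
opening: 0.998
```

```bash
python3 plan.py .6325 .226 .12 -4 0 13
```

```text
t 6.83 pos [0.3877 0.3069 0.04  ] th 67.9 open 0.998 F [-0.6 -0.4 -0.2] tilt 0.44 j6 0.92 | d mm [244.8 -80.9  80. ] dth -71.9
max [0.66 0.62 0.21 0.92]
-0.66,0.04,-0.21,0.92,0, -0.65,0.11,-0.21,0.92,0, -0.64,0.17,-0.21,0.92,0, -0.62,0.23,-0.21,0.92,0, -0.59,0.29,-0.21,0.92,0, -0.56,0.35,-0.21,0.92,0, -0.53,0.40,-0.21,0.92,0, -0.49,0.45,-0.21,0.92,0
-0.44,0.49,-0.21,0.92,0, -0.39,0.53,-0.21,0.92,0, -0.34,0.57,-0.21,0.92,0, -0.28,0.60,-0.21,0.92,0, -0.22,0.62,-0.21,0.92,0
```

>>> servo_tool(targets=[-0.3,0,-0.8,0.5,0,-0.65,0.1,-0.5,0.9,0,-0.64,0.17,-0.2,0.92,0,-0.62,0.23,0,0.92,0,-0.6,0.29,0,0.92,0,-0.56,0.35,0,0.92,0,-0.53,0.4,0,0.92,0,-0.49,0.45,0,0.92,0])

```text
t: 7.5
tool_pos: [0.5369, 0.2666, 0.103]
tool_rot: [0.538, 0.843, 0.011, 0.002]
wrist_force: [0.3, 1.3, -0.5]
opening: 1.004
```

```bash
python3 plan.py .6325 .226 .07 -4 0 8
python3 - <<'E'
from h import *
im=get_image("scene");cv2.imwrite("pics/s2.png",im);crops("top",get_image("top"),[(200,289)],30,8,"pics/t2.png")
print(mark_of("top","tin_wide_mid")[:2],mark_of("scene","tin_wide_mid")[:2])
E
```

```text
t 7.5 pos [0.5369 0.2666 0.103 ] th 24.8 open 1.004 F [ 0.3  1.3 -0.5] tilt 1.28 j6 1.48 | d mm [ 95.6 -40.6 -33. ] dth -28.8
max [0.32 0.4  0.14 0.6 ]
-0.32,0.29,0.14,0.60,0, -0.30,0.31,0.14,0.60,0, -0.28,0.33,0.14,0.60,0, -0.26,0.35,0.14,0.60,0, -0.24,0.36,0.14,0.60,0, -0.22,0.38,0.14,0.60,0, -0.19,0.39,0.14,0.60,0, -0.17,0.40,0.14,0.60,0
[{'point': [360.5, 257.3], 'score': 0.74}] [{'point': [475.9, 313.0], 'score': 0.74}]
```

View pics/t2.png

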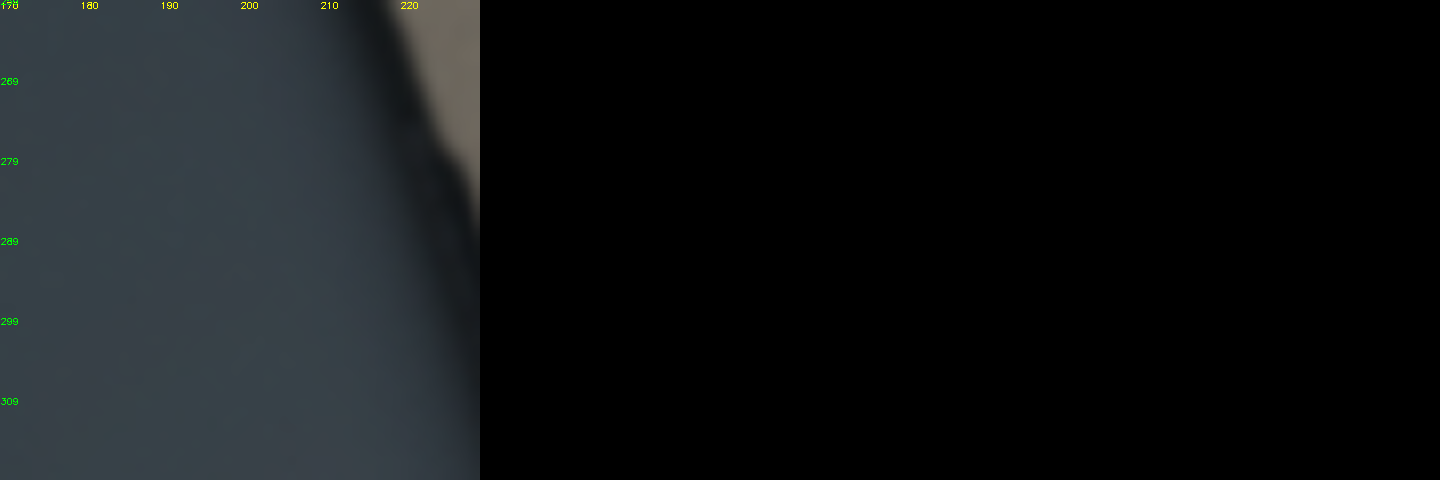

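View pics/s2.png

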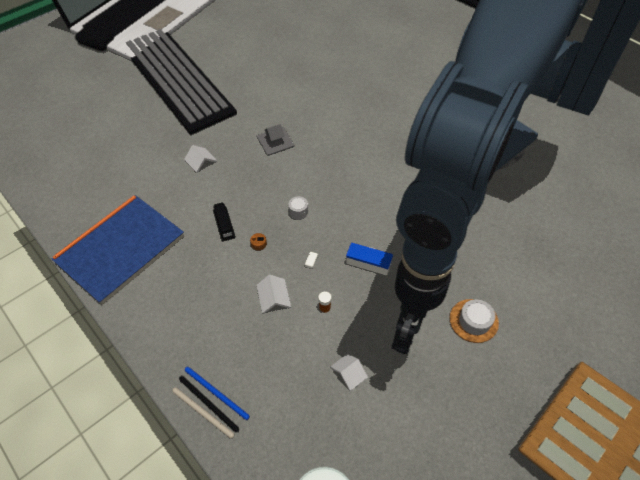

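The top camera is blocked by the arm. In the scene picture the wide tin stands on the mat at (478,316), and everything else is where it was.

>>> servo_tool(targets=[-0.4,0.36,0.1,0.75,0,-0.38,0.4,0.14,0.75,0,-0.33,0.42,0.2,0.75,0,-0.3,0.43,0.2,0.75,0,-0.28,0.44,0.2,0.75,0,-0.22,0.4,0.2,0.7,0,-0.1,0.3,0.1,0.3,0,0,0,0,0,0])

```text
t: 8.37
tool_pos: [0.6254, 0.2301, 0.0706]
tool_rot: [0.729, 0.684, 0.009, -0.004]
wrist_force: [0.0, 0.2, 0.2]
opening: 1.002
```

```bash
python3 plan.py .6325 .226 .03 -4 0 6
python3 - <<'E'
from h import *
im=get_image("scene");crops("scene",im,[(350,371)],40,8,"pics/s3.png");crops("top",get_image("top"),[(232,197)],40,8,"pics/t3.png")
cv2.imwrite("pics/v3.png",cv2.resize(np.hstack([cv2.imread("pics/s3.png")[:,:640],cv2.imread("pics/t3.png")[:,:640]]),(800,400)))
E
```

```text
t 8.37 pos [0.6254 0.2301 0.0706] th -3.7 open 1.002 F [0.  0.2 0.2] tilt 1.14 j6 1.88 | d mm [  7.1  -4.1 -40.6] dth -0.3
max [0.02 0.04 0.23 0.01]
-0.02,0.04,0.23,0.01,0, -0.02,0.04,0.23,0.01,0, -0.02,0.04,0.23,0.01,0, -0.02,0.04,0.23,0.01,0, -0.02,0.04,0.23,0.01,0, -0.02,0.04,0.23,0.01,0
```

View pics/v3.png

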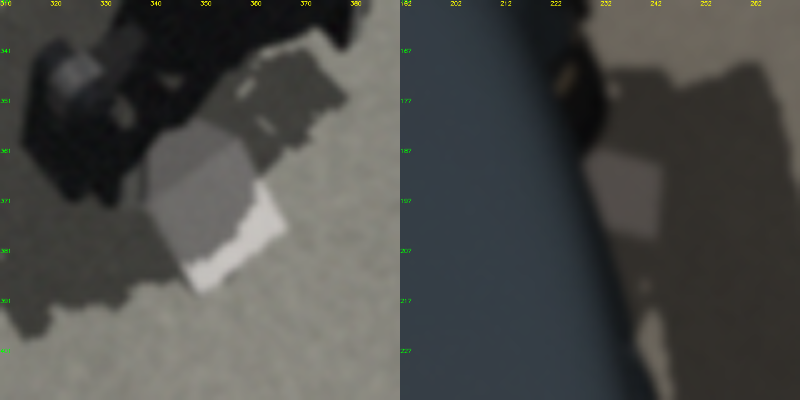

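The gripper's fingers straddle the short cradle at scene (348,372), so I go down.

>>> servo_tool(targets=[-0.05,0.1,0.35,0.05,0,-0.05,0.1,0.35,0,0,-0.02,0.04,0.35,0,0,0,0,0.35,0,0,0,0,0.35,0,0,0,0,0.15,0,0,0,0,0,0,0,0,0,0,0,0])

```text
t: 9.13
tool_pos: [0.6271, 0.2302, 0.0077]
tool_rot: [0.728, 0.686, 0.008, -0.006]
wrist_force: [-0.5, 0.1, 0.1]
opening: 1.0
```

```bash
python3 plan.py .6325 .226 .003 -4 0 4
```

```text
t 9.13 pos [0.6271 0.2302 0.0077] th -3.4 open 1.0 F [-0.5  0.1  0.1] tilt 1.08 j6 1.87 | d mm [ 5.4 -4.2 -4.7] dth -0.6
max [0.03 0.05 0.04 0.02]
-0.03,0.05,0.04,0.02,0, -0.03,0.05,0.04,0.02,0, -0.03,0.05,0.04,0.02,0, -0.03,0.05,0.04,0.02,0
```

>>> servo_tool(targets=[-0.15,0.2,0.05,0.05,0,-0.05,0.05,0.1,0.05,0,0,0,0.05,0,0,0,0,0,0,0,0,0,0,0,0,0,0,0,0,0,0,0,0,0,0,0,0,0,0,0])

```text
t: 9.8
tool_pos: [0.6372, 0.2232, 0.0035]
tool_rot: [0.732, 0.681, 0.009, -0.005]
wrist_force: [0.1, -0.5, 0.4]
opening: 0.998
```

```bash
python3 plan.py .6325 .226 .003 -4 0 4
```

```text
t 9.8 pos [0.6372 0.2232 0.0035] th -4.1 open 0.998 F [ 0.1 -0.5  0.4] tilt 1.2 j6 1.87 | d mm [-4.7  2.8 -0.5] dth 0.1
max [0.02 0.04 0.   0.01]
0.02,-0.04,0.00,-0.01,0, 0.02,-0.04,0.00,-0.01,0, 0.02,-0.04,0.00,-0.01,0, 0.02,-0.04,0.00,-0.01,0
```

>>> servo_tool(targets=[0.07,-0.1,0,0,0,0,0,0,0,0,0,0,0,0,0,0,0,0,0,255,0,0,0,0,255,0,0,0,0,255,0,0,0,0,255,0,0,0,0,255])

```text
t: 10.47
tool_pos: [0.6343, 0.2264, 0.0046]
tool_rot: [0.732, 0.681, 0.01, -0.004]
wrist_force: [-0.1, -0.2, 0.1]
opening: 0.451
```

```bash
python3 plan.py .6325 .226 .1 -4 255 8
```

```text
t 10.47 pos [0.6343 0.2264 0.0046] th -4.1 open 0.451 F [-0.1 -0.2  0.1] tilt 1.26 j6 1.88 | d mm [-1.8 -0.4 95.4] dth 0.1
max [0.   0.01 0.4  0.  ]
-0.00,-0.01,-0.40,-0.00,255, -0.00,-0.01,-0.40,-0.00,255, -0.00,-0.01,-0.40,-0.00,255, -0.00,-0.01,-0.40,-0.00,255, -0.00,-0.01,-0.40,-0.00,255, -0.00,-0.01,-0.40,-0.00,255, -0.00,-0.01,-0.40,-0.00,255, -0.00,-0.01,-0.40,-0.00,255
```

>>> servo_tool(targets=[0,0,-0.3,0,255,0,0,-0.7,0,255,0,0,-0.8,0,255,0,0,-0.8,0,255,-0.4,-0.1,-0.6,0,255,-0.7,-0.3,-0.3,0,255,-0.85,-0.4,-0.1,0,255,-0.85,-0.4,0,0,255])

```text
t: 11.13
tool_pos: [0.591, 0.1447, 0.1166]
tool_rot: [0.729, 0.684, 0.01, -0.005]
wrist_force: [0.6, -0.8, -0.2]
opening: 0.454
```

```bash
python3 plan.py .3715 -.3085 .12 -16 255 16
```

```text
t 11.13 pos [0.591  0.1447 0.1166] th -3.7 open 0.454 F [ 0.6 -0.8 -0.2] tilt 1.27 j6 1.75 | d mm [-219.5 -453.2    3.4] dth -12.3
max [1.03 0.4  0.01 0.13]
-0.97,-0.40,-0.01,0.13,255, -0.98,-0.38,-0.01,0.13,255, -0.98,-0.37,-0.01,0.13,255, -0.99,-0.36,-0.01,0.13,255, -0.99,-0.34,-0.01,0.13,255, -1.00,-0.33,-0.01,0.13,255, -1.00,-0.32,-0.01,0.13,255, -1.00,-0.30,-0.01,0.13,255
-1.01,-0.29,-0.01,0.13,255, -1.01,-0.28,-0.01,0.13,255, -1.02,-0.26,-0.01,0.13,255, -1.02,-0.25,-0.01,0.13,255, -1.02,-0.23,-0.01,0.13,255, -1.03,-0.22,-0.01,0.13,255, -1.03,-0.21,-0.01,0.13,255, -1.03,-0.19,-0.01,0.13,255
```

>>> servo_tool(targets=[-0.97,-0.4,0,0.13,255,-0.98,-0.38,0,0.13,255,-0.98,-0.37,0,0.13,255,-0.99,-0.36,0,0.13,255,-0.99,-0.34,0,0.13,255,-1,-0.33,0,0.13,255,-1,-0.32,0,0.13,255,-1,-0.3,0,0.13,255])

```text
t: 11.8
tool_pos: [0.4769, -0.0903, 0.1183]
tool_rot: [0.766, 0.643, 0.014, -0.001]
wrist_force: [0.7, -1.2, -0.4]
opening: 0.455
```

```bash
python3 plan.py .3715 -.3085 .12 -16 255 8
```

```text
t 11.8 pos [ 0.4769 -0.0903  0.1183] th -9.9 open 0.455 F [ 0.7 -1.2 -0.4] tilt 1.58 j6 1.4 | d mm [-105.4 -218.2    1.7] dth -6.1
max [0.99 0.28 0.01 0.13]
-0.97,-0.28,-0.01,0.13,255, -0.98,-0.26,-0.01,0.13,255, -0.98,-0.25,-0.01,0.13,255, -0.98,-0.24,-0.01,0.13,255, -0.98,-0.22,-0.01,0.13,255, -0.99,-0.21,-0.01,0.13,255, -0.99,-0.20,-0.01,0.13,255, -0.99,-0.18,-0.01,0.13,255
```

>>> servo_tool(targets=[-0.97,-0.28,0,0.13,255,-0.98,-0.26,0,0.13,255,-0.98,-0.25,0,0.13,255,-0.98,-0.24,0,0.13,255,-0.98,-0.22,0,0.13,255,-0.99,-0.21,0,0.13,255,-0.8,-0.17,0,0.13,255,-0.4,-0.1,0,0.1,255])

```text
t: 12.47
tool_pos: [0.3729, -0.299, 0.1191]
tool_rot: [0.801, 0.598, 0.014, 0.003]
wrist_force: [-0.3, -0.2, -0.5]
opening: 0.452
```

```bash
python3 plan.py .3715 -.3085 .075 -16 255 8
```

```text
t 12.47 pos [ 0.3729 -0.299   0.1191] th -16.5 open 0.452 F [-0.3 -0.2 -0.5] tilt 1.66 j6 1.02 | d mm [ -1.4  -9.5 -44.1] dth 0.5
max [0.04 0.01 0.18 0.01]
-0.04,0.01,0.18,-0.01,255, -0.04,0.01,0.18,-0.01,255, -0.04,0.01,0.18,-0.01,255, -0.04,0.01,0.18,-0.01,255, -0.04,0.01,0.18,-0.01,255, -0.04,0.01,0.18,-0.01,255, -0.04,0.01,0.18,-0.01,255, -0.04,0.01,0.18,-0.01,255
```

>>> servo_tool(targets=[-0.2,0.02,0.3,-0.05,255,-0.05,0.02,0.35,0,255,-0.03,0,0.35,0,255,0,0,0.3,0,255,0,0,0.1,0,255,0,0,0,0,255,0,0,0,0,255,0,0,0,0,255])

```text
t: 13.13
tool_pos: [0.3723, -0.3052, 0.0719]
tool_rot: [0.799, 0.601, 0.015, 0.001]
wrist_force: [0.0, 0.0, -0.2]
opening: 0.454
```

```bash
python3 plan.py .3715 -.3085 .03 -16 255 8
python3 - <<'E'
from h import *
im=get_image("scene");crops("scene",im,[(275,130)],40,8,"pics/s3.png");crops("top",get_image("top"),[(440,292)],40,8,"pics/t3.png")
cv2.imwrite("pics/v4.png",cv2.resize(np.hstack([cv2.imread("pics/s3.png")[:,:640],cv2.imread("pics/t3.png")[:,:640]]),(800,400)))
E
```

```text
t 13.13 pos [ 0.3723 -0.3052  0.0719] th -16.2 open 0.454 F [ 0.   0.  -0.2] tilt 1.68 j6 1.01 | d mm [ -0.8  -3.3 -41.9] dth 0.2
max [0.01 0.   0.17 0.  ]
-0.01,0.00,0.17,-0.00,255, -0.01,0.00,0.17,-0.00,255, -0.01,0.00,0.17,-0.00,255, -0.01,0.00,0.17,-0.00,255, -0.01,0.00,0.17,-0.00,255, -0.01,0.00,0.17,-0.00,255, -0.01,0.00,0.17,-0.00,255, -0.01,0.00,0.17,-0.00,255
```

View pics/v4.png

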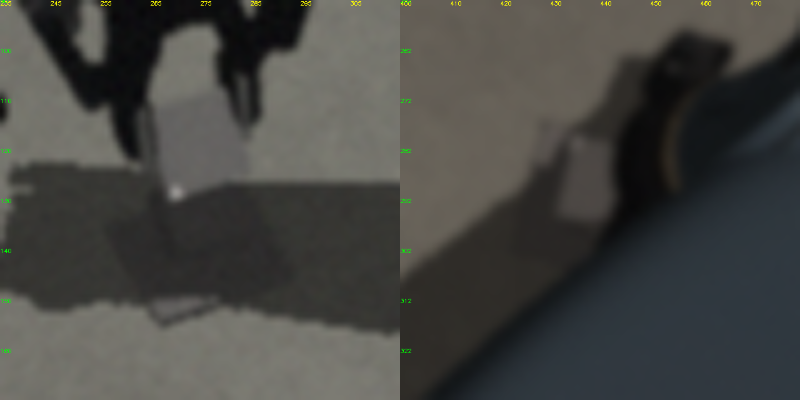

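Run:
```python
from h import *
def model(L,x,y,z0,th,cam):
    c,s=np.cos(th),np.sin(th)
    for n,m in (("apex+",[L/2,0,.0318]),("apex-",[-L/2,0,.0318]),("low+",[L/2,.0283,.0035]),("low-",[-L/2,.0283,.0035])):
        print(cam,n,np.round(proj(cam,[x+c*m[0]-s*m[1],y+s*m[0]+c*m[1],z0+m[2]]),1))
for cam in ("scene","top"): model(.04,.3723,-.3052,.0673,np.radians(-16),cam)
```

```text
scene apex+ [263.8 114.1]
scene apex- [280.5 108.6]
scene low+ [269.8 131.7]
scene low- [286.4 126.1]
top apex+ [449.1 281.6]
top apex- [445.4 297.7]
top low+ [435.1 279.8]
top low- [431.4 295.5]
```

Predicted and seen corners agree within about 1–2 px: scene low+ (270,129), top low edges (434,280) and (431,294). I need about −3 mm across, then down.

>>> servo_tool(targets=[-0.12,0,0.15,0,255,0,0,0.25,0,255,0,0,0.25,0,255,0,0,0.1,0,255,0,0,0,0,255,0,0,0,0,255,0,0,0,0,255,0,0,0,0,255])

```text
t: 13.9
tool_pos: [0.3727, -0.3098, 0.0485]
tool_rot: [0.799, 0.601, 0.015, 0.003]
wrist_force: [-0.5, 0.7, 0.4]
opening: 0.454
```

```bash
python3 plan.py .372 -.308 .030 -16 255 4
```

```text
t 13.9 pos [ 0.3727 -0.3098  0.0485] th -16.2 open 0.454 F [-0.5  0.7  0.4] tilt 1.72 j6 1.0 | d mm [ -0.7   1.8 -18.5] dth 0.2
max [0.01 0.01 0.15 0.01]
0.01,-0.01,0.15,-0.01,255, 0.01,-0.01,0.15,-0.01,255, 0.01,-0.01,0.15,-0.01,255, 0.01,-0.01,0.15,-0.01,255
```

>>> servo_tool(targets=[0.05,-0.01,0.1,0,255,0,0,0.15,0,255,0,0,0.15,0,255,0,0,0.1,0,255,0,0,0,0,255,0,0,0,0,255,0,0,0,0,255,0,0,0,0,255])

```text
t: 14.57
tool_pos: [0.3733, -0.308, 0.0322]
tool_rot: [0.799, 0.601, 0.015, 0.003]
wrist_force: [-0.2, 0.0, -0.4]
opening: 0.451
```

```bash
python3 plan.py .372 -.308 .0295 -16 255 4
```

```text
t 14.57 pos [ 0.3733 -0.308   0.0322] th -16.2 open 0.451 F [-0.2  0.  -0.4] tilt 1.72 j6 1.01 | d mm [-1.3  0.  -2.7] dth 0.2
max [0.   0.01 0.02 0.01]
-0.00,-0.01,0.02,-0.01,255, -0.00,-0.01,0.02,-0.01,255, -0.00,-0.01,0.02,-0.01,255, -0.00,-0.01,0.02,-0.01,255
```

>>> servo_tool(targets=[0,-0.03,0.06,0,255,0,0,0.06,0,255,0,0,0.06,0,255,0,0,0,0,255,0,0,0,0,255,0,0,0,0,255,0,0,0,0,255,0,0,0,0,255])

```text
t: 15.23
tool_pos: [0.3736, -0.3082, 0.0309]
tool_rot: [0.799, 0.601, 0.015, 0.005]
wrist_force: [0.1, 0.4, -0.5]
opening: 0.454
```

```bash
python3 plan.py .372 -.308 .0295 -16 255 4
```

```text
t 15.23 pos [ 0.3736 -0.3082  0.0309] th -16.2 open 0.454 F [ 0.1  0.4 -0.5] tilt 1.83 j6 1.01 | d mm [-1.6  0.2 -1.4] dth 0.2
max [0.   0.01 0.01 0.01]
-0.00,-0.01,0.01,-0.01,255, -0.00,-0.01,0.01,-0.01,255, -0.00,-0.01,0.01,-0.01,255, -0.00,-0.01,0.01,-0.01,255
```

>>> servo_tool(targets=[0,0,0.04,0,255,0,0,0,0,0,0,0,0,0,0,0,0,0,0,0,0,0,0,0,0,0,0,-0.2,0,0,0,0,-0.7,0,0,0,0,-1,0,0])

```text
t: 15.9
tool_pos: [0.3679, -0.3041, 0.0807]
tool_rot: [0.799, 0.601, 0.015, -0.003]
wrist_force: [-0.6, -0.6, 0.2]
opening: 0.999
```

```bash
python3 plan.py .537 -.376 .11 -93 0 13
```

```text
t 15.9 pos [ 0.3679 -0.3041  0.0807] th -16.2 open 0.999 F [-0.6 -0.6  0.2] tilt 1.74 j6 1.0 | d mm [169.1 -71.9  29.3] dth -76.8
max [0.42 0.47 0.08 0.98]
-0.06,0.47,-0.08,0.98,0, -0.01,0.47,-0.08,0.98,0, 0.04,0.47,-0.08,0.98,0, 0.09,0.46,-0.08,0.98,0, 0.14,0.45,-0.08,0.98,0, 0.18,0.43,-0.08,0.98,0, 0.23,0.41,-0.08,0.98,0, 0.27,0.39,-0.08,0.98,0
0.31,0.36,-0.08,0.98,0, 0.34,0.33,-0.08,0.98,0, 0.37,0.29,-0.08,0.98,0, 0.40,0.25,-0.08,0.98,0, 0.42,0.21,-0.08,0.98,0
```

>>> servo_tool(targets=[-0.06,0.47,-0.5,0.98,0,0,0.47,-0.4,0.98,0,0.04,0.47,0,0.98,0,0.09,0.46,0,0.98,0,0.14,0.45,0,0.98,0,0.18,0.43,0,0.98,0,0.23,0.41,0,0.98,0,0.27,0.39,0,0.98,0])

```text
t: 16.57
tool_pos: [0.4767, -0.3553, 0.1236]
tool_rot: [0.977, 0.212, 0.016, -0.002]
wrist_force: [0.9, 1.4, -0.1]
opening: 0.998
```

```bash
python3 plan.py .537 -.376 .08 -93 0 8
python3 - <<'E'
from h import *
im=get_image("scene");crops("scene",im,[(275,130)],40,8,"pics/s3.png");crops("top",get_image("top"),[(440,292)],40,8,"pics/t3.png")
cv2.imwrite("pics/v5.png",cv2.resize(np.hstack([cv2.imread("pics/s3.png")[:,:640],cv2.imread("pics/t3.png")[:,:640]]),(800,400)))
E
```

```text
t 16.57 pos [ 0.4767 -0.3553  0.1236] th -65.5 open 0.998 F [ 0.9  1.4 -0.1] tilt 1.83 j6 1.95 | d mm [ 60.3 -20.7 -43.6] dth -27.5
max [0.25 0.18 0.18 0.57]
0.19,0.18,0.18,0.57,0, 0.20,0.17,0.18,0.57,0, 0.21,0.16,0.18,0.57,0, 0.22,0.15,0.18,0.57,0, 0.23,0.13,0.18,0.57,0, 0.24,0.12,0.18,0.57,0, 0.25,0.10,0.18,0.57,0, 0.25,0.09,0.18,0.57,0
```

View pics/v5.png

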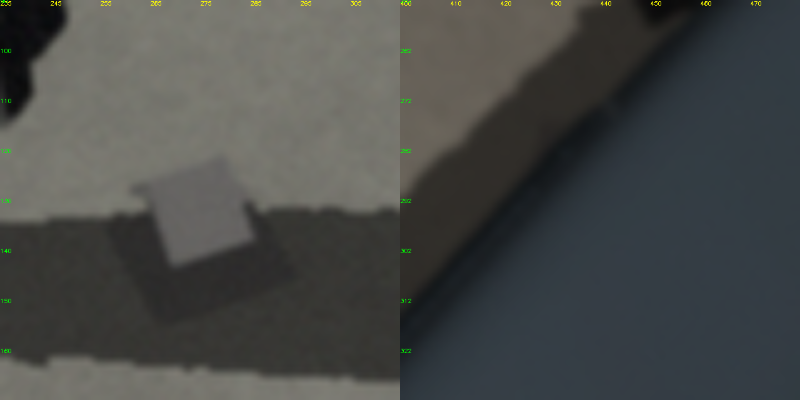

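The short cradle sits on the ridge (scene face corners about (265,127), (279,121), (286,138), (269,143)). On to the middle one.

>>> servo_tool(targets=[0.22,0.22,0.2,0.65,0,0.24,0.22,0.2,0.65,0,0.26,0.2,0.25,0.65,0,0.28,0.17,0.25,0.65,0,0.29,0.15,0.25,0.65,0,0.29,0.13,0.2,0.65,0,0.2,0.05,0.1,0.4,0,0,0,0,0,0])

```text
t: 17.33
tool_pos: [0.5364, -0.375, 0.0816]
tool_rot: [1.0, -0.009, 0.013, -0.006]
wrist_force: [0.3, 0.2, 1.2]
opening: 1.002
```

```bash
python3 plan.py .537 -.376 .02 -93 0 8
python3 - <<'E'
from h import *
def model(L,x,y,z0,th,cam):
    c,s=np.cos(th),np.sin(th)
    for n,m in (("apex+",[L/2,0,.0318]),("apex-",[-L/2,0,.0318]),("low+",[L/2,.0283,.0035]),("low-",[-L/2,.0283,.0035])):
        print(cam,n,np.round(proj(cam,[x+c*m[0]-s*m[1],y+s*m[0]+c*m[1],z0+m[2]]),1))
model(.04,.372,-.3085,.0252,np.radians(-16),"scene")
crops("scene",get_image("scene"),[(205,158)],40,8,"pics/s3.png");crops("top",get_image("top"),[(462,230)],40,8,"pics/t3.png")
cv2.imwrite("pics/v6.png",cv2.resize(np.hstack([cv2.imread("pics/s3.png")[:,:640],cv2.imread("pics/t3.png")[:,:640]]),(800,400)))
E
```

```text
t 17.33 pos [ 0.5364 -0.375   0.0816] th -91.0 open 1.002 F [0.3 0.2 1.2] tilt 1.6 j6 2.43 | d mm [  0.6  -1.  -61.6] dth -2.0
max [0.   0.   0.26 0.04]
0.00,0.00,0.26,0.04,0, 0.00,0.00,0.26,0.04,0, 0.00,0.00,0.26,0.04,0, 0.00,0.00,0.26,0.04,0, 0.00,0.00,0.26,0.04,0, 0.00,0.00,0.26,0.04,0, 0.00,0.00,0.26,0.04,0, 0.00,0.00,0.26,0.04,0
scene apex+ [264.8 127.4]
scene apex- [281. 122.]
scene low+ [270.7 144.4]
scene low- [286.7 138.9]
```

View pics/v6.png

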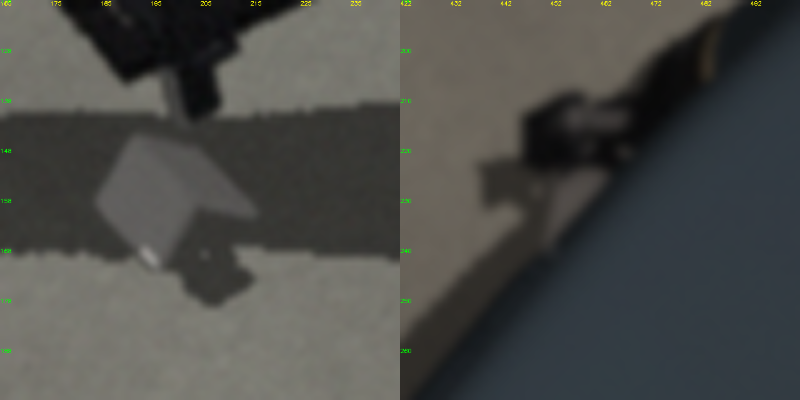

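>>> servo_tool(targets=[-0.05,0,0.3,0.2,0,0,0,0.4,0.05,0,0,0,0.45,0,0,0,0,0.45,0,0,0,0,0.4,0,0,0,0,0.25,0,0,0,0,0.1,0,0,0,0,0,0,0])

```text
t: 18.1
tool_pos: [0.5323, -0.3736, 0.0071]
tool_rot: [1.0, -0.021, 0.012, -0.006]
wrist_force: [-1.2, 0.3, 0.6]
opening: 1.001
```

```bash
python3 plan.py .537 -.376 .003 -92.5 0 4
```

```text
t 18.1 pos [ 0.5323 -0.3736  0.0071] th -92.4 open 1.001 F [-1.2  0.3  0.6] tilt 1.53 j6 2.46 | d mm [ 4.7 -2.4 -4.1] dth -0.1
max [0.04 0.02 0.03 0.  ]
0.04,0.02,0.03,0.00,0, 0.04,0.02,0.03,0.00,0, 0.04,0.02,0.03,0.00,0, 0.04,0.02,0.03,0.00,0
```

>>> servo_tool(targets=[0.13,0.06,0.05,0,0,0,0,0.05,0,0,0,0,0.03,0,0,0,0,0,0,0,0,0,0,0,0,0,0,0,0,0,0,0,0,0,0,0,0,0,0,0])

```text
t: 18.77
tool_pos: [0.5386, -0.3774, 0.0062]
tool_rot: [1.0, -0.021, 0.014, -0.004]
wrist_force: [-0.4, -0.0, -0.7]
opening: 1.001
```

```bash
python3 plan.py .537 -.376 .003 -92.5 0 4
```

```text
t 18.77 pos [ 0.5386 -0.3774  0.0062] th -92.4 open 1.001 F [-0.4 -0.  -0.7] tilt 1.69 j6 2.46 | d mm [-1.6  1.4 -3.2] dth -0.1
max [0.01 0.01 0.03 0.01]
-0.01,-0.01,0.03,0.01,0, -0.01,-0.01,0.03,0.01,0, -0.01,-0.01,0.03,0.01,0, -0.01,-0.01,0.03,0.01,0
```

>>> servo_tool(targets=[-0.05,0,0.1,0,0,0,0,0.08,0,0,0,0,0,0,0,0,0,0,0,255,0,0,0,0,255,0,0,0,0,255,0,0,0,0,255,0,0,0,0,255])

```text
t: 19.43
tool_pos: [0.5373, -0.3776, 0.0009]
tool_rot: [1.0, -0.021, 0.015, -0.004]
wrist_force: [0.1, 0.2, 0.0]
opening: 0.591
```

```bash
python3 plan.py .372 -.308 .11 -16 255 14
```

```text
t 19.43 pos [ 0.5373 -0.3776  0.0009] th -92.4 open 0.591 F [0.1 0.2 0. ] tilt 1.72 j6 2.46 | d mm [-165.3   69.6  109.1] dth 76.4
max [0.4  0.43 0.26 0.91]
-0.40,-0.15,-0.26,-0.91,255, -0.38,-0.19,-0.26,-0.91,255, -0.36,-0.22,-0.26,-0.91,255, -0.34,-0.26,-0.26,-0.91,255, -0.32,-0.29,-0.26,-0.91,255, -0.29,-0.32,-0.26,-0.91,255, -0.26,-0.34,-0.26,-0.91,255, -0.22,-0.36,-0.26,-0.91,255
-0.19,-0.38,-0.26,-0.91,255, -0.15,-0.40,-0.26,-0.91,255, -0.11,-0.41,-0.26,-0.91,255, -0.07,-0.42,-0.26,-0.91,255, -0.03,-0.43,-0.26,-0.91,255, 0.01,-0.43,-0.26,-0.91,255
```

>>> servo_tool(targets=[0,0,-0.4,0,255,0,0,-0.8,-0.3,255,-0.1,0,-0.8,-0.9,255,-0.34,-0.22,-0.8,-0.91,255,-0.36,-0.24,-0.6,-0.91,255,-0.35,-0.28,-0.2,-0.91,255,-0.32,-0.32,0,-0.91,255,-0.28,-0.36,0,-0.91,255])

```text
t: 20.1
tool_pos: [0.4699, -0.3508, 0.1157]
tool_rot: [0.957, 0.29, 0.015, 0.001]
wrist_force: [-0.0, -0.2, -0.2]
opening: 0.591
```

```bash
python3 plan.py .372 -.308 .11 -16 255 8
```

```text
t 20.1 pos [ 0.4699 -0.3508  0.1157] th -56.2 open 0.591 F [-0.  -0.2 -0.2] tilt 1.73 j6 1.78 | d mm [-97.9  42.8  -5.7] dth 40.2
max [0.24 0.44 0.02 0.84]
-0.24,-0.38,0.02,-0.84,255, -0.21,-0.39,0.02,-0.84,255, -0.17,-0.41,0.02,-0.84,255, -0.13,-0.42,0.02,-0.84,255, -0.10,-0.43,0.02,-0.84,255, -0.06,-0.44,0.02,-0.84,255, -0.02,-0.44,0.02,-0.84,255, 0.02,-0.44,0.02,-0.84,255
```

>>> servo_tool(targets=[-0.24,-0.38,0,-0.88,255,-0.21,-0.4,0,-0.88,255,-0.17,-0.41,0,-0.88,255,-0.13,-0.42,0,-0.88,255,-0.1,-0.43,0,-0.88,255,-0.06,-0.44,0,-0.88,255,-0.02,-0.4,0,-0.8,255,0,-0.2,0,-0.4,255])

```text
t: 20.77
tool_pos: [0.3745, -0.3128, 0.1222]
tool_rot: [0.794, 0.607, 0.014, 0.011]
wrist_force: [-0.1, -0.4, -0.7]
opening: 0.595
```

```bash
python3 plan.py .372 -.308 .075 -16 255 8
```

```text
t 20.77 pos [ 0.3745 -0.3128  0.1222] th -15.2 open 0.595 F [-0.1 -0.4 -0.7] tilt 2.05 j6 0.98 | d mm [ -2.5   4.8 -47.2] dth -0.8
max [0.02 0.02 0.2  0.02]
0.02,-0.02,0.20,0.02,255, 0.02,-0.02,0.20,0.02,255, 0.02,-0.02,0.20,0.02,255, 0.02,-0.02,0.20,0.02,255, 0.02,-0.02,0.20,0.02,255, 0.02,-0.02,0.20,0.02,255, 0.02,-0.02,0.20,0.02,255, 0.02,-0.02,0.20,0.02,255
```

>>> servo_tool(targets=[0.12,-0.1,0.25,0.1,255,0.05,-0.02,0.35,0.03,255,0,0,0.35,0,255,0,0,0.3,0,255,0,0,0.1,0,255,0,0,0,0,255,0,0,0,0,255,0,0,0,0,255])

```text
t: 21.43
tool_pos: [0.3737, -0.3054, 0.0777]
tool_rot: [0.8, 0.6, 0.015, 0.01]
wrist_force: [0.2, -0.0, -0.8]
opening: 0.592
```

```bash
python3 plan.py .372 -.308 .034 -16 255 8
python3 - <<'E'
from h import *
def model(L,x,y,z0,th,cam):
    c,s=np.cos(th),np.sin(th)
    for n,m in (("apex+",[L/2,0,.0318]),("apex-",[-L/2,0,.0318]),("low+",[L/2,.0283,.0035]),("low-",[-L/2,.0283,.0035])):
        print(cam,n,np.round(proj(cam,[x+c*m[0]-s*m[1],y+s*m[0]+c*m[1],z0+m[2]]),1))
p=manip.get_obs()["tool_pos"]
model(.052,p[0],p[1],p[2]-.001,np.radians(-16),"scene")
model(.052,p[0],p[1],p[2]-.001,np.radians(-16),"top")
crops("scene",get_image("scene"),[(275,130)],40,8,"pics/s3.png");crops("top",get_image("top"),[(440,292)],40,8,"pics/t3.png")
cv2.imwrite("pics/v7.png",cv2.resize(np.hstack([cv2.imread("pics/s3.png")[:,:640],cv2.imread("pics/t3.png")[:,:640]]),(800,400)))
E
```

```text
t 21.43 pos [ 0.3737 -0.3054  0.0777] th -16.2 open 0.592 F [ 0.2 -0.  -0.8] tilt 2.04 j6 1.01 | d mm [ -1.7  -2.6 -43.7] dth 0.2
max [0.01 0.   0.18 0.  ]
-0.01,-0.00,0.18,-0.00,255, -0.01,-0.00,0.18,-0.00,255, -0.01,-0.00,0.18,-0.00,255, -0.01,-0.00,0.18,-0.00,255, -0.01,-0.00,0.18,-0.00,255, -0.01,-0.00,0.18,-0.00,255, -0.01,-0.00,0.18,-0.00,255, -0.01,-0.00,0.18,-0.00,255
scene apex+ [260.3 111.9]
scene apex- [282.1 104.7]
scene low+ [266.4 129.6]
scene low- [288.  122.4]
top apex+ [450.7 278.2]
top apex- [445.8 299.3]
top low+ [436.5 276.5]
top low- [431.7 297. ]
```

View pics/v7.png

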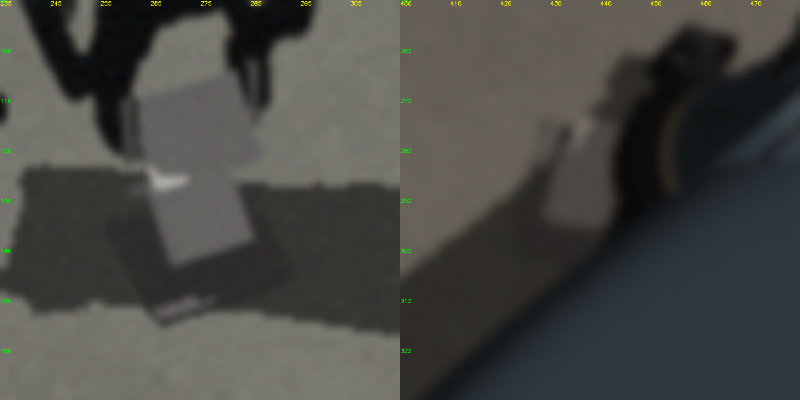

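Run:
```python
from h import *
out=[]
for c,(u,v) in (("scene",(272,118)),("top",(440,288))):
    ims=get_image(c).astype(np.float32)
    t=cv2.getRectSubPix(ims,(44,44),(u,v)).mean(2)
    lo,hi=np.percentile(t,2),np.percentile(t,99)
    t=np.clip((t-lo)/(hi-lo),0,1)**0.6*255
    t=cv2.resize(t,None,fx=9,fy=9,interpolation=cv2.INTER_CUBIC)
    t=cv2.cvtColor(np.clip(t,0,255).astype(np.uint8),cv2.COLOR_GRAY2BGR)
    for i in range(0,44,4):
        cv2.putText(t,str(u-22+i),(i*9,8),0,.3,(0,255,255)); cv2.putText(t,str(v-22+i),(0,i*9+4),0,.3,(0,255,0))
    p=manip.get_obs()["tool_pos"]; th=np.radians(-16); cc,s=np.cos(th),np.sin(th)
    L=.052;P4=[[L/2,0,.0318],[-L/2,0,.0318],[-L/2,.0283,.0035],[L/2,.0283,.0035]]
    q=[proj(c,[p[0]+cc*m[0]-s*m[1],p[1]+s*m[0]+cc*m[1],p[2]-.001+m[2]]) for m in P4]
    q=[((a-[u-22,v-22]+.5)*9).astype(int) for a in q]
    cv2.polylines(t,[np.array(q)],True,(0,0,255),1)
    out.append(t)
cv2.imwrite("pics/v8.png",np.hstack(out))
```

```text
(no output)
```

View pics/v8.png

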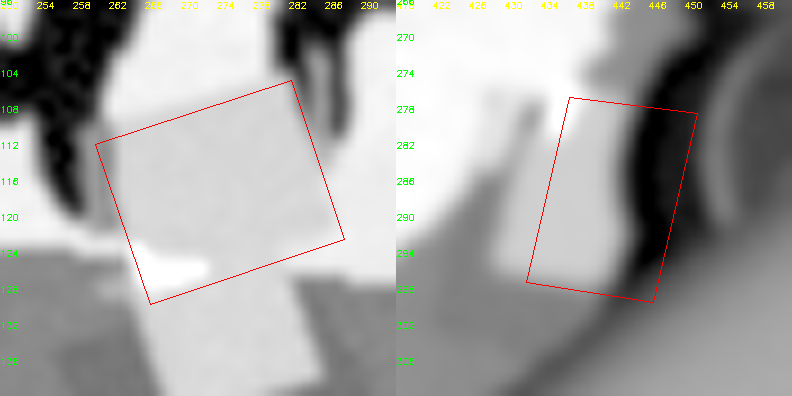

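The scene outline fits the model. In the top view the held cradle's face is about 2.5 px left of the model (left edge at 429–434), so it likely sits a few mm off in the hand. I shift about 3 mm across while lowering and look again.

>>> servo_tool(targets=[-0.19,0,0.2,0,255,0,0,0.25,0,255,0,0,0.25,0,255,0,0,0.1,0,255,0,0,0,0,255,0,0,0,0,255,0,0,0,0,255,0,0,0,0,255])

```text
t: 22.3
tool_pos: [0.3732, -0.3124, 0.0522]
tool_rot: [0.8, 0.6, 0.015, 0.011]
wrist_force: [1.0, -0.1, -0.2]
opening: 0.59
```

```bash
cat > look.py <<'E'
import sys
from h import *
# look.py out u_s v_s u_t v_t  L  dz  (model of held cradle at TCP; dz bottom rel. TCP) [x y z th fixed]
def look(out,us,vs,ut,vt,models=(),r=22):
    o=[]
    for c,(u,v) in (("scene",(us,vs)),("top",(ut,vt))):
        ims=get_image(c); 
        ims=ims.astype(np.float32)
        t=cv2.getRectSubPix(ims,(2*r,2*r),(u,v)).mean(2)
        lo,hi=np.percentile(t,2),np.percentile(t,99); k=396/(2*r)
        t=np.clip((t-lo)/(hi-lo),0,1)**0.6*255
        t=cv2.resize(t,(396,396),interpolation=cv2.INTER_CUBIC)
        t=cv2.cvtColor(np.clip(t,0,255).astype(np.uint8),cv2.COLOR_GRAY2BGR)
        for i in range(0,2*r,4):
            cv2.putText(t,str(u-r+i),(int(i*k),8),0,.3,(0,255,255)); cv2.putText(t,str(v-r+i),(0,int(i*k)+4),0,.3,(0,255,0))
        for L,x,y,z0,th in models:
            cc,s=np.cos(th),np.sin(th)
            P4=[[L/2,0,.0318],[-L/2,0,.0318],[-L/2,.0283,.0035],[L/2,.0283,.0035]]
            q=[proj(c,[x+cc*m[0]-s*m[1],y+s*m[0]+cc*m[1],z0+m[2]]) for m in P4]
            q=[((a-[u-r,v-r]+.5)*k).astype(int) for a in q]
            cv2.polylines(t,[np.array(q)],True,(0,0,255),1)
        o.append(t)
    cv2.imwrite(out,np.hstack(o))
E
python3 plan.py .3725 -.3115 .034 -16 255 4
python3 - <<'E'
from look import *
p=manip.get_obs()["tool_pos"]
look("pics/v9.png",272,125,440,288,[(.052,p[0],p[1],p[2]-.001,np.radians(-16))])
E
```

```text
t 22.3 pos [ 0.3732 -0.3124  0.0522] th -16.3 open 0.59 F [ 1.  -0.1 -0.2] tilt 2.13 j6 1.0 | d mm [ -0.7   0.9 -18.2] dth 0.3
max [0.01 0.01 0.15 0.01]
0.01,-0.01,0.15,-0.01,255, 0.01,-0.01,0.15,-0.01,255, 0.01,-0.01,0.15,-0.01,255, 0.01,-0.01,0.15,-0.01,255
```

View pics/v9.png

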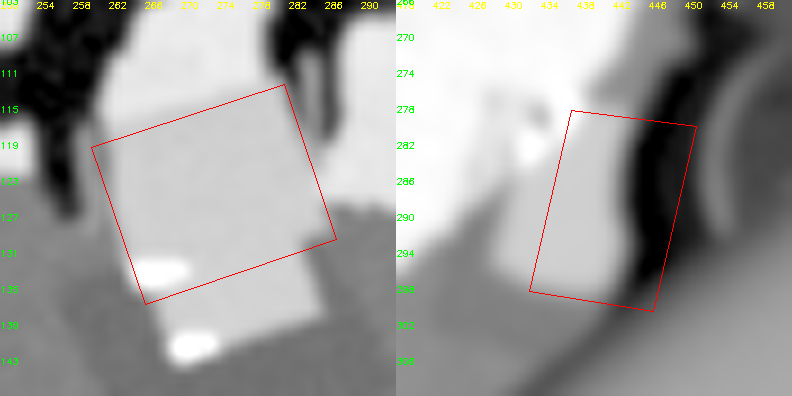

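The extra strip in the top view is the already seated short cradle below, seen by parallax. The scene outline fits the model, so the shift was wrong and I undo it.

>>> servo_tool(targets=[0.12,0,0,0,255,0,0,0.1,0,255,0,0,0.1,0,255,0,0,0,0,255,0,0,0,0,255,0,0,0,0,255,0,0,0,0,255,0,0,0,0,255])

```text
t: 23.07
tool_pos: [0.3753, -0.3091, 0.0467]
tool_rot: [0.8, 0.6, 0.015, 0.012]
wrist_force: [-0.2, 1.1, -0.6]
opening: 0.592
```

```bash
python3 plan.py .373 -.308 .0332 -16 255 4
```

```text
t 23.07 pos [ 0.3753 -0.3091  0.0467] th -16.2 open 0.592 F [-0.2  1.1 -0.6] tilt 2.22 j6 1.01 | d mm [ -2.3   1.1 -13.5] dth 0.2
max [0.   0.02 0.11 0.01]
0.00,-0.02,0.11,-0.01,255, 0.00,-0.02,0.11,-0.01,255, 0.00,-0.02,0.11,-0.01,255, 0.00,-0.02,0.11,-0.01,255
```

>>> servo_tool(targets=[0.01,-0.08,0.1,0,255,0,0,0.12,0,255,0,0,0.12,0,255,0,0,0.06,0,255,0,0,0,0,255,0,0,0,0,255,0,0,0,0,255,0,0,0,0,255])

```text
t: 23.73
tool_pos: [0.3736, -0.3093, 0.0344]
tool_rot: [0.8, 0.6, 0.014, 0.014]
wrist_force: [0.1, -0.8, 0.5]
opening: 0.593
```

```bash
python3 plan.py .373 -.308 .0332 -16 255 4
```

```text
t 23.73 pos [ 0.3736 -0.3093  0.0344] th -16.3 open 0.593 F [ 0.1 -0.8  0.5] tilt 2.27 j6 1.01 | d mm [-0.6  1.3 -1.2] dth 0.3
max [0.01 0.01 0.01 0.01]
0.01,-0.01,0.01,-0.01,255, 0.01,-0.01,0.01,-0.01,255, 0.01,-0.01,0.01,-0.01,255, 0.01,-0.01,0.01,-0.01,255
```

>>> servo_tool(targets=[0.01,0,0.06,0,255,0,0,0.05,0,255,0,0,0,0,255,0,0,0,0,0,0,0,0,0,0,0,0,0,0,0,0,0,-0.3,0,0,0,0,-0.8,0,0])

```text
t: 24.4
tool_pos: [0.3698, -0.3056, 0.0627]
tool_rot: [0.8, 0.6, 0.014, 0.009]
wrist_force: [-0.4, -0.2, -0.7]
opening: 1.003
```

```bash
python3 plan.py .636 .0155 .11 62 0 16
```

```text
t 24.4 pos [ 0.3698 -0.3056  0.0627] th -16.3 open 1.003 F [-0.4 -0.2 -0.7] tilt 1.87 j6 1.01 | d mm [266.2 321.1  47.3] dth 78.3
max [0.8  0.87 0.1  0.82]
0.80,0.35,-0.10,-0.82,0, 0.77,0.41,-0.10,-0.82,0, 0.73,0.48,-0.10,-0.82,0, 0.68,0.54,-0.10,-0.82,0, 0.64,0.59,-0.10,-0.82,0, 0.58,0.64,-0.10,-0.82,0, 0.53,0.69,-0.10,-0.82,0, 0.47,0.73,-0.10,-0.82,0
0.40,0.77,-0.10,-0.82,0, 0.33,0.80,-0.10,-0.82,0, 0.26,0.83,-0.10,-0.82,0, 0.19,0.85,-0.10,-0.82,0, 0.12,0.86,-0.10,-0.82,0, 0.05,0.87,-0.10,-0.82,0, -0.03,0.87,-0.10,-0.82,0, -0.10,0.86,-0.10,-0.82,0
```

>>> servo_tool(targets=[0,0,-0.9,0,0,0.1,0,-0.9,-0.3,0,0.75,0.37,-0.3,-0.85,0,0.77,0.41,0,-0.88,0,0.73,0.48,0,-0.88,0,0.68,0.54,0,-0.88,0,0.64,0.6,0,-0.88,0,0.58,0.64,0,-0.88,0])

```text
t: 25.07
tool_pos: [0.4668, -0.181, 0.1424]
tool_rot: [0.588, 0.808, 0.009, 0.02]
wrist_force: [0.2, -0.3, 0.3]
opening: 0.998
```

```bash
python3 plan.py .636 .0155 .11 62 0 8;  python3 - <<'E'
from look import *
look("pics/v10.png",275,133,440,288,[(.052,.3725,-.3085,.0323,np.radians(-16))])
E
```

```text
t 25.07 pos [ 0.4668 -0.181   0.1424] th 17.9 open 0.998 F [ 0.2 -0.3  0.3] tilt 2.49 j6 0.75 | d mm [169.2 196.5 -32.4] dth 44.1
max [0.56 1.08 0.14 0.92]
0.56,0.92,0.14,-0.92,0, 0.47,0.97,0.14,-0.92,0, 0.38,1.01,0.14,-0.92,0, 0.28,1.04,0.14,-0.92,0, 0.17,1.07,0.14,-0.92,0, 0.07,1.08,0.14,-0.92,0, -0.03,1.08,0.14,-0.92,0, -0.14,1.07,0.14,-0.92,0
```

View pics/v10.png

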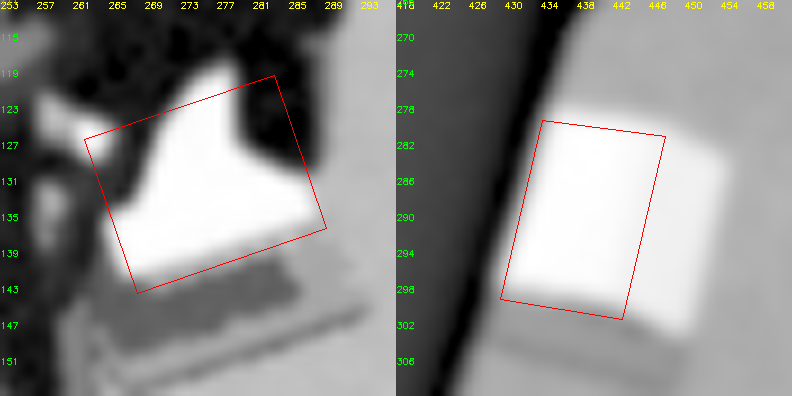

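The middle cradle is nested: its outlines match the seated model within about 1 px in both views. On to the long one.

>>> servo_tool(targets=[0.56,0.9,0,-0.92,0,0.47,0.95,0,-0.92,0,0.38,0.98,0,-0.92,0,0.28,1,0.1,-0.92,0,0.17,1,0.1,-0.92,0,0.07,1,0.1,-0.92,0,-0.02,0.9,0.1,-0.9,0,-0.1,0.6,0.1,-0.6,0])

```text
t: 25.83
tool_pos: [0.6212, -0.0026, 0.1349]
tool_rot: [0.25, 0.968, -0.001, 0.023]
wrist_force: [0.3, -1.7, 0.3]
opening: 0.999
```

```bash
python3 plan.py .636 .0155 .07 62 0 8;  python3 - <<'E'
from look import *
look("pics/v11.png",273,290,312,195,[(.064,.636,.0155,0,np.radians(62-180))],r=30)
E
```

```text
t 25.83 pos [ 0.6212 -0.0026  0.1349] th 61.0 open 0.999 F [ 0.3 -1.7  0.3] tilt 2.66 j6 0.4 | d mm [ 14.8  18.1 -64.9] dth 1.0
max [0.02 0.1  0.27 0.02]
-0.02,0.10,0.27,-0.02,0, -0.02,0.10,0.27,-0.02,0, -0.02,0.10,0.27,-0.02,0, -0.02,0.10,0.27,-0.02,0, -0.02,0.10,0.27,-0.02,0, -0.02,0.10,0.27,-0.02,0, -0.02,0.10,0.27,-0.02,0, -0.02,0.10,0.27,-0.02,0
```

View pics/v11.png

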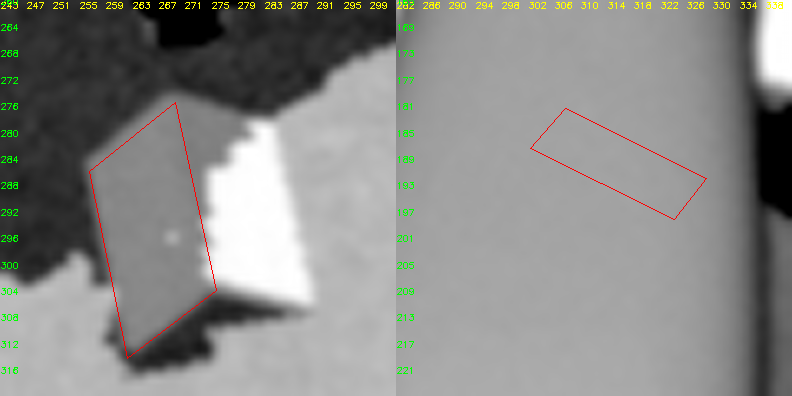

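>>> servo_tool(targets=[0,0.2,0.3,-0.1,0,0,0.3,0.4,-0.05,0,0,0.15,0.4,0,0,0,0.05,0.4,0,0,0,0,0.4,0,0,0,0,0.2,0,0,0,0,0,0,0,0,0,0,0,0])

```text
t: 26.6
tool_pos: [0.6304, 0.0115, 0.0619]
tool_rot: [0.248, 0.969, -0.003, 0.019]
wrist_force: [-0.4, -0.1, -0.1]
opening: 0.999
```

```bash
python3 plan.py .636 .0155 .03 62 0 8;  python3 - <<'E'
from look import *
look("pics/v12.png",273,290,312,195,[(.064,.636,.0155,0,np.radians(62-180))],r=30)
E
```

```text
t 26.6 pos [0.6304 0.0115 0.0619] th 61.3 open 0.999 F [-0.4 -0.1 -0.1] tilt 2.23 j6 0.42 | d mm [  5.6   4.  -31.9] dth 0.7
max [0.01 0.03 0.13 0.02]
-0.01,0.03,0.13,-0.02,0, -0.01,0.03,0.13,-0.02,0, -0.01,0.03,0.13,-0.02,0, -0.01,0.03,0.13,-0.02,0, -0.01,0.03,0.13,-0.02,0, -0.01,0.03,0.13,-0.02,0, -0.01,0.03,0.13,-0.02,0, -0.01,0.03,0.13,-0.02,0
```

View pics/v12.png

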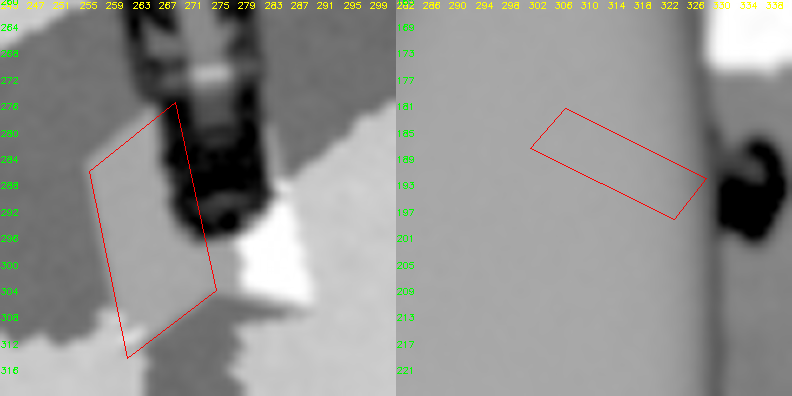

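>>> servo_tool(targets=[-0.1,0.2,0,-0.1,0,0,0.03,0.1,0,0,0,0,0.3,0,0,0,0,0.3,0,0,0,0,0.15,0,0,0,0,0,0,0,0,0,0,0,0,0,0,0,0,0])

```text
t: 27.37
tool_pos: [0.641, 0.016, 0.0379]
tool_rot: [0.243, 0.97, -0.003, 0.023]
wrist_force: [0.5, -0.0, 0.3]
opening: 1.0
```

```bash
python3 plan.py .636 .0155 .003 62 0 8
```

```text
t 27.37 pos [0.641  0.016  0.0379] th 61.9 open 1.0 F [ 0.5 -0.   0.3] tilt 2.61 j6 0.42 | d mm [ -5.   -0.5 -34.9] dth 0.1
max [0.02 0.01 0.15 0.  ]
0.02,-0.01,0.15,-0.00,0, 0.02,-0.01,0.15,-0.00,0, 0.02,-0.01,0.15,-0.00,0, 0.02,-0.01,0.15,-0.00,0, 0.02,-0.01,0.15,-0.00,0, 0.02,-0.01,0.15,-0.00,0, 0.02,-0.01,0.15,-0.00,0, 0.02,-0.01,0.15,-0.00,0
```

>>> servo_tool(targets=[0.1,-0.07,0.2,0,0,0,0,0.3,0,0,0,0,0.3,0,0,0,0,0.2,0,0,0,0,0.05,0,0,0,0,0,0,0,0,0,0,0,0,0,0,0,0,0])

```text
t: 28.03
tool_pos: [0.6375, 0.0148, 0.002]
tool_rot: [0.243, 0.97, -0.003, 0.022]
wrist_force: [-0.1, -0.2, 0.3]
opening: 0.996
```

```bash
python3 plan.py .636 .0155 .001 62 0 4
```

```text
t 28.03 pos [0.6375 0.0148 0.002 ] th 61.9 open 0.996 F [-0.1 -0.2  0.3] tilt 2.52 j6 0.41 | d mm [-1.5  0.7 -1. ] dth 0.1
max [0.01 0.   0.01 0.  ]
0.01,-0.00,0.01,-0.00,0, 0.01,-0.00,0.01,-0.00,0, 0.01,-0.00,0.01,-0.00,0, 0.01,-0.00,0.01,-0.00,0
```

>>> servo_tool(targets=[0.01,0,0,0,0,0,0,0,0,255,0,0,0,0,255,0,0,0,0,255,0,0,0,0,255,0,0,0,0,255,0,0,0,0,255,0,0,0,0,255])

```text
t: 28.7
tool_pos: [0.6386, 0.0149, 0.0038]
tool_rot: [0.243, 0.97, -0.003, 0.023]
wrist_force: [0.6, 0.4, -0.4]
opening: 0.736
```

```bash
python3 plan.py .373 -.308 .13 -16 255 16
```

```text
t 28.7 pos [0.6386 0.0149 0.0038] th 61.9 open 0.736 F [ 0.6  0.4 -0.4] tilt 2.69 j6 0.42 | d mm [-265.6 -322.9  126.2] dth -77.9
max [0.77 0.87 0.26 0.81]
0.17,-0.85,-0.26,0.81,255, 0.10,-0.87,-0.26,0.81,255, 0.02,-0.87,-0.26,0.81,255, -0.05,-0.87,-0.26,0.81,255, -0.12,-0.86,-0.26,0.81,255, -0.20,-0.85,-0.26,0.81,255, -0.27,-0.83,-0.26,0.81,255, -0.34,-0.80,-0.26,0.81,255
-0.40,-0.77,-0.26,0.81,255, -0.47,-0.73,-0.26,0.81,255, -0.53,-0.69,-0.26,0.81,255, -0.59,-0.65,-0.26,0.81,255, -0.64,-0.59,-0.26,0.81,255, -0.69,-0.54,-0.26,0.81,255, -0.73,-0.48,-0.26,0.81,255, -0.77,-0.41,-0.26,0.81,255
```

>>> servo_tool(targets=[0,0,-0.4,0,255,0,0,-0.9,0,255,0,0,-0.9,0,255,0,0,-0.9,0.3,255,0.15,-0.5,-0.9,0.6,255,0.1,-0.87,-0.3,0.8,255,0.02,-0.9,0,0.9,255,-0.07,-0.9,0,0.9,255])

```text
t: 29.37
tool_pos: [0.569, -0.0532, 0.1404]
tool_rot: [0.418, 0.908, 0.002, 0.023]
wrist_force: [0.1, -1.0, -0.9]
opening: 0.733
```

```bash
python3 plan.py .373 -.308 .13 -16 255 14
```

```text
t 29.37 pos [ 0.569  -0.0532  0.1404] th 40.5 open 0.733 F [ 0.1 -1.  -0.9] tilt 2.66 j6 0.66 | d mm [-196.  -254.8  -10.4] dth -56.5
max [0.69 0.75 0.02 0.67]
-0.16,-0.75,0.02,0.67,255, -0.21,-0.74,0.02,0.67,255, -0.26,-0.72,0.02,0.67,255, -0.31,-0.70,0.02,0.67,255, -0.36,-0.68,0.02,0.67,255, -0.41,-0.65,0.02,0.67,255, -0.45,-0.62,0.02,0.67,255, -0.49,-0.58,0.02,0.67,255
-0.53,-0.55,0.02,0.67,255, -0.57,-0.51,0.02,0.67,255, -0.61,-0.47,0.02,0.67,255, -0.64,-0.42,0.02,0.67,255, -0.67,-0.38,0.02,0.67,255, -0.69,-0.33,0.02,0.67,255
```

>>> servo_tool(targets=[-0.16,-0.75,0,0.67,255,-0.21,-0.74,0,0.67,255,-0.26,-0.72,0,0.67,255,-0.31,-0.7,0,0.67,255,-0.36,-0.68,0,0.67,255,-0.41,-0.65,0,0.67,255,-0.45,-0.62,0,0.67,255,-0.49,-0.58,0,0.67,255])

```text
t: 30.03
tool_pos: [0.4502, -0.2044, 0.1488]
tool_rot: [0.664, 0.747, 0.01, 0.028]
wrist_force: [0.2, 0.0, -0.1]
opening: 0.73
```

```bash
python3 plan.py .373 -.308 .12 -16 255 7
```

```text
t 30.03 pos [ 0.4502 -0.2044  0.1488] th 6.8 open 0.73 F [ 0.2  0.  -0.1] tilt 3.45 j6 0.88 | d mm [ -77.2 -103.6  -28.8] dth -22.8
max [0.56 0.42 0.14 0.54]
-0.45,-0.42,0.14,0.54,255, -0.47,-0.40,0.14,0.54,255, -0.49,-0.37,0.14,0.54,255, -0.51,-0.34,0.14,0.54,255, -0.53,-0.31,0.14,0.54,255, -0.55,-0.28,0.14,0.54,255, -0.56,-0.25,0.14,0.54,255
```

>>> servo_tool(targets=[-0.45,-0.42,0.1,0.56,255,-0.47,-0.4,0.1,0.56,255,-0.49,-0.37,0.1,0.56,255,-0.51,-0.34,0.1,0.56,255,-0.53,-0.31,0.1,0.56,255,-0.53,-0.26,0.1,0.56,255,-0.4,-0.2,0,0.3,255,0,0,0,0,255])

```text
t: 30.7
tool_pos: [0.3693, -0.3106, 0.137]
tool_rot: [0.803, 0.596, 0.016, 0.031]
wrist_force: [0.4, -0.0, -1.1]
opening: 0.732
```

```bash
python3 plan.py .373 -.308 .09 -16 255 7
```

```text
t 30.7 pos [ 0.3693 -0.3106  0.137 ] th -16.8 open 0.732 F [ 0.4 -0.  -1.1] tilt 3.98 j6 1.01 | d mm [  3.7   2.6 -47. ] dth 0.8
max [0.02 0.01 0.22 0.02]
0.02,0.01,0.22,-0.02,255, 0.02,0.01,0.22,-0.02,255, 0.02,0.01,0.22,-0.02,255, 0.02,0.01,0.22,-0.02,255, 0.02,0.01,0.22,-0.02,255, 0.02,0.01,0.22,-0.02,255, 0.02,0.01,0.22,-0.02,255
```

>>> servo_tool(targets=[0.1,0,0.25,-0.1,255,0,-0.05,0.35,0,255,0,-0.02,0.35,0,255,0,0,0.35,0,255,0,0,0.15,0,255,0,0,0,0,255,0,0,0,0,255,0,0,0,0,255])

```text
t: 31.37
tool_pos: [0.3721, -0.3045, 0.0887]
tool_rot: [0.797, 0.603, 0.016, 0.03]
wrist_force: [0.3, -0.4, -1.2]
opening: 0.729
```

```bash
python3 plan.py .373 -.308 .045 -16 255 7
python3 - <<'E'
from look import *
p=manip.get_obs()["tool_pos"]
look("pics/v13.png",272,116,440,288,[(.064,p[0],p[1],p[2]-.0038,np.radians(-16)),(.052,.3725,-.3085,.0323,np.radians(-16))],r=26)
E
```

```text
t 31.37 pos [ 0.3721 -0.3045  0.0887] th -15.8 open 0.729 F [ 0.3 -0.4 -1.2] tilt 3.9 j6 1.0 | d mm [  0.9  -3.5 -43.7] dth -0.2
max [0.01 0.01 0.21 0.  ]
-0.01,0.01,0.21,0.00,255, -0.01,0.01,0.21,0.00,255, -0.01,0.01,0.21,0.00,255, -0.01,0.01,0.21,0.00,255, -0.01,0.01,0.21,0.00,255, -0.01,0.01,0.21,0.00,255, -0.01,0.01,0.21,0.00,255
```

View pics/v13.png

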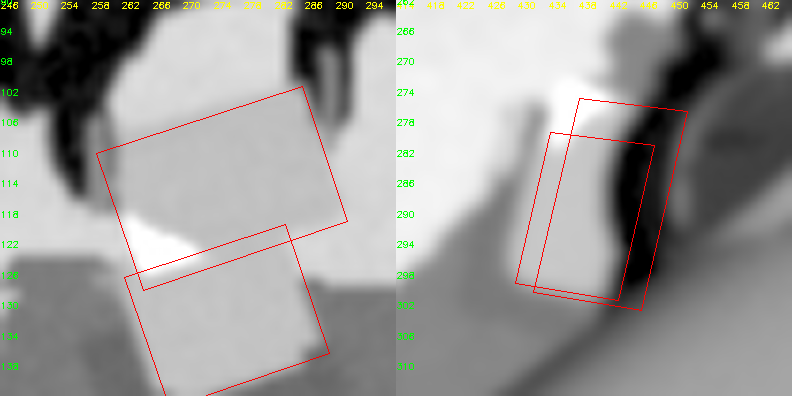

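Held long cradle (upper outline) matches the model within 1–2 px, with the nested middle below it. I lower it now.

>>> servo_tool(targets=[-0.12,0,0.15,0,255,0,0,0.22,0,255,0,0,0.22,0,255,0,0,0.1,0,255,0,0,0,0,255,0,0,0,0,255,0,0,0,0,255,0,0,0,0,255])

```text
t: 32.13
tool_pos: [0.3733, -0.3107, 0.0677]
tool_rot: [0.797, 0.602, 0.016, 0.032]
wrist_force: [0.1, -0.2, -1.3]
opening: 0.725
```

```bash
python3 plan.py .373 -.308 .043 -16 255 4
```

```text
t 32.13 pos [ 0.3733 -0.3107  0.0677] th -15.8 open 0.725 F [ 0.1 -0.2 -1.3] tilt 4.1 j6 1.0 | d mm [ -0.3   2.7 -24.7] dth -0.2
max [0.02 0.01 0.21 0.01]
0.02,-0.01,0.21,0.01,255, 0.02,-0.01,0.21,0.01,255, 0.02,-0.01,0.21,0.01,255, 0.02,-0.01,0.21,0.01,255
```

>>> servo_tool(targets=[0.06,-0.03,0.15,0,255,0,0,0.2,0,255,0,0,0.2,0,255,0,0,0.1,0,255,0,0,0,0,255,0,0,0,0,255,0,0,0,0,255,0,0,0,0,255])

```text
t: 32.8
tool_pos: [0.3748, -0.3102, 0.0471]
tool_rot: [0.797, 0.602, 0.016, 0.033]
wrist_force: [-0.6, -0.5, -1.4]
opening: 0.729
```

```bash
python3 plan.py .373 -.308 .043 -16 255 4
python3 - <<'E'
from look import *
p=manip.get_obs()["tool_pos"]
look("pics/v14.png",272,126,440,288,[(.064,p[0],p[1],p[2]-.0038,np.radians(-16))],r=26)
E
```

```text
t 32.8 pos [ 0.3748 -0.3102  0.0471] th -15.8 open 0.729 F [-0.6 -0.5 -1.4] tilt 4.22 j6 1.0 | d mm [-1.8  2.2 -4.1] dth -0.2
max [0.01 0.02 0.03 0.01]
0.01,-0.02,0.03,0.01,255, 0.01,-0.02,0.03,0.01,255, 0.01,-0.02,0.03,0.01,255, 0.01,-0.02,0.03,0.01,255
```

View pics/v14.png

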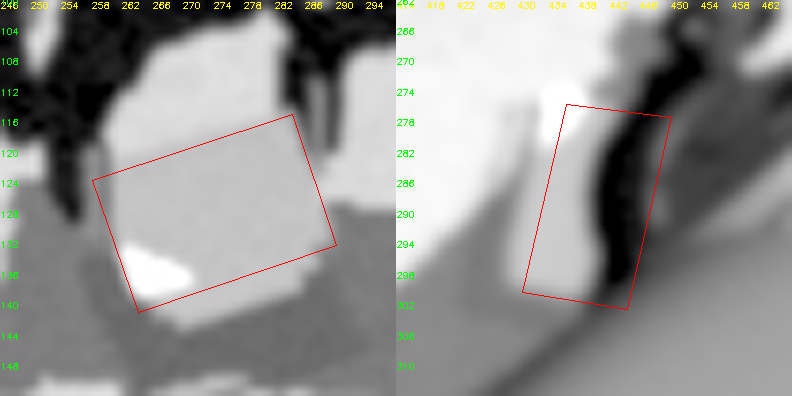

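>>> servo_tool(targets=[0.05,-0.05,0.08,0,255,0,0,0.08,0,255,0,0,0.08,0,255,0,0,0.05,0,255,0,0,0,0,255,0,0,0,0,255,0,0,0,0,255,0,0,0,0,255])

```text
t: 33.57
tool_pos: [0.3754, -0.3118, 0.0452]
tool_rot: [0.797, 0.602, 0.015, 0.038]
wrist_force: [-1.0, -1.3, 1.2]
opening: 0.731
```

```bash
python3 plan.py .373 -.308 .043 -16 255 4
```

```text
t 33.57 pos [ 0.3754 -0.3118  0.0452] th -15.8 open 0.731 F [-1.  -1.3  1.2] tilt 4.63 j6 1.0 | d mm [-2.4  3.8 -2.2] dth -0.2
max [0.03 0.03 0.02 0.01]
0.03,-0.03,0.02,0.01,255, 0.03,-0.03,0.02,0.01,255, 0.03,-0.03,0.02,0.01,255, 0.03,-0.03,0.02,0.01,255
```

>>> servo_tool(targets=[0.08,0,-0.03,0,255,0,0,0,0,255,0,0,0,0,0,0,0,0,0,0,0,0,0,0,0,0,0,0,0,0,0,0,-0.2,0,0,0,0,-0.6,0,0])

```text
t: 34.23
tool_pos: [0.3718, -0.3041, 0.0648]
tool_rot: [0.797, 0.602, 0.015, 0.032]
wrist_force: [-0.1, 0.3, 0.4]
opening: 0.997
```

>>> servo_tool(targets=[0,0,-0.9,0,0,0,0,-0.9,0,0,0.3,0,-0.9,0,0,0.6,0,0,0,0,0.8,0,0,0,0,0.9,0,0,0,0,0.9,0,0,0,0,0.9,0,0,0,0])

```text
t: 34.9
tool_pos: [0.4053, -0.1752, 0.1556]
tool_rot: [0.8, 0.598, 0.017, 0.037]
wrist_force: [-0.2, 0.5, 0.4]
opening: 1.0
```

```bash
python3 plan.py .4663 -.1105 .08 -16 0 8
python3 - <<'E'
from look import *
look("pics/v15.png",275,131,440,288,[(.064,.3725,-.3085,.0394,np.radians(-16))],r=26)
E
```

```text
t 34.9 pos [ 0.4053 -0.1752  0.1556] th -16.4 open 1.0 F [-0.2  0.5  0.4] tilt 4.65 j6 1.29 | d mm [ 61.   64.7 -75.6] dth 0.4
max [0.33 0.17 0.31 0.01]
0.33,0.17,0.31,-0.01,0, 0.33,0.17,0.31,-0.01,0, 0.33,0.17,0.31,-0.01,0, 0.33,0.17,0.31,-0.01,0, 0.33,0.17,0.31,-0.01,0, 0.33,0.17,0.31,-0.01,0, 0.33,0.17,0.31,-0.01,0, 0.33,0.17,0.31,-0.01,0
```

View pics/v15.png

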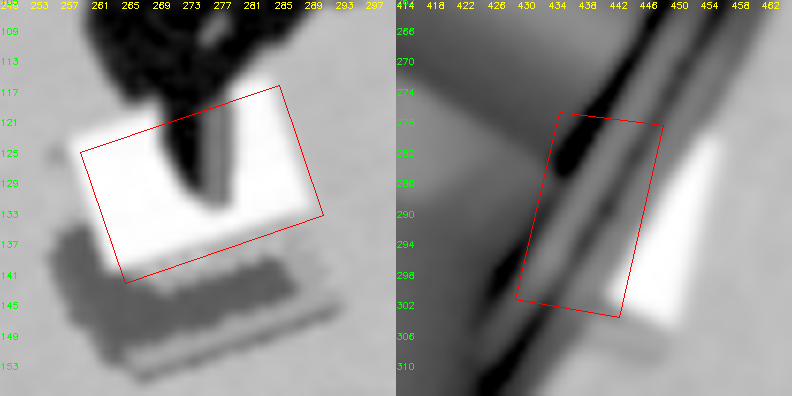

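The long cradle is nested: its face lies about 1 px off the seated model, with nothing tipped. Next is the narrow tin. I turn the jaws tangential there, so the small tool tilt (4.6° in the arm's plane) won't tip it.

```bash
python3 plan.py .4663 -.1105 .13 77 0 16
```

```text
t 35.0 pos [ 0.4056 -0.1729  0.1553] th -16.1 open 1.005 F [-0.2 -0.6  0. ] tilt 4.58 j6 1.29 | d mm [ 60.7  62.4 -25.3] dth 93.1
max [0.16 0.18 0.05 0.97]
0.16,0.09,0.05,-0.97,0, 0.15,0.10,0.05,-0.97,0, 0.14,0.12,0.05,-0.97,0, 0.13,0.13,0.05,-0.97,0, 0.11,0.14,0.05,-0.97,0, 0.10,0.15,0.05,-0.97,0, 0.08,0.16,0.05,-0.97,0, 0.07,0.17,0.05,-0.97,0
0.05,0.17,0.05,-0.97,0, 0.03,0.18,0.05,-0.97,0, 0.01,0.18,0.05,-0.97,0, -0.01,0.18,0.05,-0.97,0, -0.03,0.18,0.05,-0.97,0, -0.04,0.18,0.05,-0.97,0, -0.06,0.17,0.05,-0.97,0, -0.08,0.16,0.05,-0.97,0
```

>>> servo_tool(targets=[0.16,0.09,0,-1,0,0.15,0.1,0,-1,0,0.14,0.12,0,-1,0,0.13,0.13,0,-1,0,0.11,0.14,0.05,-1,0,0.1,0.15,0.05,-1,0,0.08,0.16,0.05,-1,0,0.07,0.17,0.05,-1,0])

```text
t: 35.67
tool_pos: [0.4363, -0.1419, 0.1531]
tool_rot: [0.468, 0.883, -0.0, 0.041]
wrist_force: [-0.4, -0.1, -0.3]
opening: 0.998
```

```bash
python3 plan.py .4663 -.1105 .10 77 0 8
```

```text
t 35.67 pos [ 0.4363 -0.1419  0.1531] th 34.2 open 0.998 F [-0.4 -0.1 -0.3] tilt 4.75 j6 0.52 | d mm [ 30.   31.4 -53.1] dth 42.8
max [0.08 0.18 0.22 0.89]
0.04,0.18,0.22,-0.89,0, 0.02,0.18,0.22,-0.89,0, 0.00,0.18,0.22,-0.89,0, -0.01,0.18,0.22,-0.89,0, -0.03,0.18,0.22,-0.89,0, -0.05,0.18,0.22,-0.89,0, -0.06,0.17,0.22,-0.89,0, -0.08,0.16,0.22,-0.89,0
```

>>> servo_tool(targets=[0.04,0.18,0.22,-0.95,0,0.02,0.18,0.25,-0.95,0,0,0.18,0.25,-0.95,0,-0.02,0.18,0.25,-0.95,0,-0.04,0.18,0.25,-0.95,0,-0.05,0.18,0.22,-0.9,0,-0.06,0.17,0.1,-0.8,0,0,0,0,0,0])

```text
t: 36.33
tool_pos: [0.4673, -0.1188, 0.1081]
tool_rot: [0.132, 0.99, -0.015, 0.039]
wrist_force: [-0.1, 0.1, -0.4]
opening: 0.998
```

```bash
python3 plan.py .4663 -.1105 .04 77 0 8
python3 - <<'E'
from look import *
look("pics/v16.png",299,205,362,256,r=30)
im=get_image("top")
E
```

```text
t 36.33 pos [ 0.4673 -0.1188  0.1081] th 74.8 open 0.998 F [-0.1  0.1 -0.4] tilt 4.86 j6 -0.12 | d mm [ -1.    8.3 -68.1] dth 2.2
max [0.01 0.03 0.28 0.05]
0.01,0.03,0.28,-0.05,0, 0.01,0.03,0.28,-0.05,0, 0.01,0.03,0.28,-0.05,0, 0.01,0.03,0.28,-0.05,0, 0.01,0.03,0.28,-0.05,0, 0.01,0.03,0.28,-0.05,0, 0.01,0.03,0.28,-0.05,0, 0.01,0.03,0.28,-0.05,0
```

View pics/v16.png

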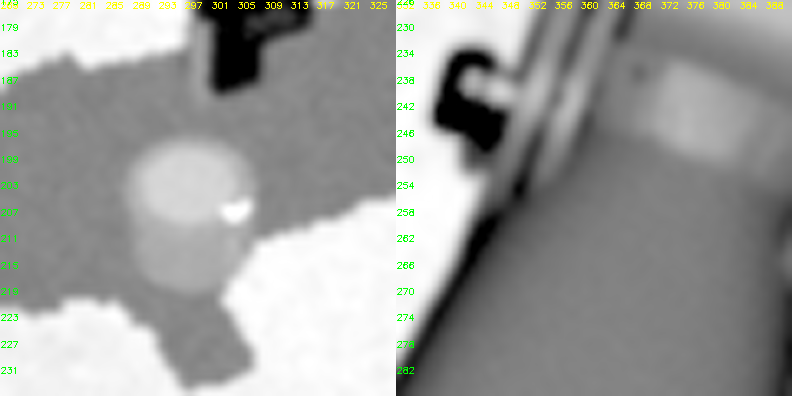

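>>> servo_tool(targets=[0.1,0.25,0.3,-0.2,0,0.03,0.1,0.4,-0.1,0,0,0,0.4,0,0,0,0,0.4,0,0,0,0,0.3,0,0,0,0,0.1,0,0,0,0,0,0,0,0,0,0,0,0])

```text
t: 37.15
tool_pos: [0.4711, -0.1104, 0.0503]
tool_rot: [0.12, 0.992, -0.017, 0.042]
wrist_force: [-0.6, -1.2, 0.2]
opening: 1.0
```

```bash
python3 plan.py .4675 -.111 .002 77 0 8
```

```text
t 37.15 pos [ 0.4711 -0.1104  0.0503] th 76.1 open 1.0 F [-0.6 -1.2  0.2] tilt 5.18 j6 -0.12 | d mm [ -3.6  -0.6 -48.3] dth 0.9
max [0.01 0.01 0.2  0.02]
0.01,-0.01,0.20,-0.02,0, 0.01,-0.01,0.20,-0.02,0, 0.01,-0.01,0.20,-0.02,0, 0.01,-0.01,0.20,-0.02,0, 0.01,-0.01,0.20,-0.02,0, 0.01,-0.01,0.20,-0.02,0, 0.01,-0.01,0.20,-0.02,0, 0.01,-0.01,0.20,-0.02,0
```

>>> servo_tool(targets=[0.1,0.02,0.2,0,0,0.06,0.02,0.3,0,0,0.02,0,0.35,0,0,0,0,0.35,0,0,0,0,0.25,0,0,0,0,0.1,0,0,0,0,0,0,0,0,0,0,0,0])

```text
t: 37.82
tool_pos: [0.4703, -0.1102, -0.0005]
tool_rot: [0.121, 0.992, -0.017, 0.043]
wrist_force: [0.7, -0.4, -0.1]
opening: 0.998
```

```bash
python3 plan.py .4675 -.111 .002 77 0 8
```

```text
t 37.82 pos [ 0.4703 -0.1102 -0.0005] th 76.1 open 0.998 F [ 0.7 -0.4 -0.1] tilt 5.28 j6 -0.12 | d mm [-2.8 -0.8  2.5] dth 0.9
max [0.01 0.01 0.01 0.02]
0.01,-0.01,-0.01,-0.02,0, 0.01,-0.01,-0.01,-0.02,0, 0.01,-0.01,-0.01,-0.02,0, 0.01,-0.01,-0.01,-0.02,0, 0.01,-0.01,-0.01,-0.02,0, 0.01,-0.01,-0.01,-0.02,0, 0.01,-0.01,-0.01,-0.02,0, 0.01,-0.01,-0.01,-0.02,0
```

>>> servo_tool(targets=[0.07,0,-0.15,0,0,0,0,-0.03,0,0,0,0,0,0,0,0,0,0,0,255,0,0,0,0,255,0,0,0,0,255,0,0,0,0,255,0,0,0,0,255])

```text
t: 38.48
tool_pos: [0.47, -0.1103, 0.0085]
tool_rot: [0.121, 0.992, -0.017, 0.046]
wrist_force: [-0.1, -0.4, 0.3]
opening: 0.453
```

```bash
python3 plan.py .389 .3073 .12 128 255 16
```

```text
t 38.48 pos [ 0.47   -0.1103  0.0085] th 76.1 open 0.453 F [-0.1 -0.4  0.3] tilt 5.6 j6 -0.12 | d mm [-81.  417.6 111.5] dth 51.9
max [0.37 0.89 0.23 0.54]
0.37,0.80,-0.23,-0.54,255, 0.33,0.82,-0.23,-0.54,255, 0.28,0.84,-0.23,-0.54,255, 0.23,0.86,-0.23,-0.54,255, 0.18,0.87,-0.23,-0.54,255, 0.13,0.88,-0.23,-0.54,255, 0.08,0.88,-0.23,-0.54,255, 0.03,0.89,-0.23,-0.54,255
-0.02,0.89,-0.23,-0.54,255, -0.07,0.88,-0.23,-0.54,255, -0.12,0.88,-0.23,-0.54,255, -0.17,0.87,-0.23,-0.54,255, -0.21,0.86,-0.23,-0.54,255, -0.26,0.85,-0.23,-0.54,255, -0.31,0.83,-0.23,-0.54,255, -0.36,0.81,-0.23,-0.54,255
```

>>> servo_tool(targets=[0,0,-0.4,0,255,0,0,-0.8,0,255,0,0,-0.9,0,255,0,0,-0.9,0,255,0,0,-0.8,0,255,0.15,0.3,-0.3,-0.2,255,0.28,0.7,0,-0.5,255,0.25,0.84,0,-0.56,255])

```text
t: 39.15
tool_pos: [0.4474, -0.0464, 0.1289]
tool_rot: [0.056, 0.997, -0.02, 0.041]
wrist_force: [1.1, 0.3, -1.6]
opening: 0.454
```

```bash
python3 plan.py .389 .3073 .12 128 255 16
python3 - <<'E'
from look import *
look("pics/v17.png",475,318,200,287,r=28)
print(mark_of("scene","vial_mid")[:1],mark_of("top","stapler_mid")[:1])
E
```

```text
t 39.15 pos [ 0.4474 -0.0464  0.1289] th 83.5 open 0.454 F [ 1.1  0.3 -1.6] tilt 5.18 j6 -0.13 | d mm [-58.4 353.7  -8.9] dth 44.5
max [0.33 0.75 0.02 0.46]
0.20,0.72,0.02,-0.46,255, 0.17,0.73,0.02,-0.46,255, 0.13,0.73,0.02,-0.46,255, 0.10,0.74,0.02,-0.46,255, 0.06,0.74,0.02,-0.46,255, 0.03,0.75,0.02,-0.46,255, -0.01,0.75,0.02,-0.46,255, -0.05,0.75,0.02,-0.46,255
-0.08,0.74,0.02,-0.46,255, -0.12,0.74,0.02,-0.46,255, -0.15,0.73,0.02,-0.46,255, -0.19,0.72,0.02,-0.46,255, -0.22,0.71,0.02,-0.46,255, -0.26,0.70,0.02,-0.46,255, -0.29,0.69,0.02,-0.46,255, -0.33,0.67,0.02,-0.46,255
[{'point': [325.9, 303.5], 'score': 0.63}] [{'point': [390.2, 203.1], 'score': 0.8}]
```

View pics/v17.png

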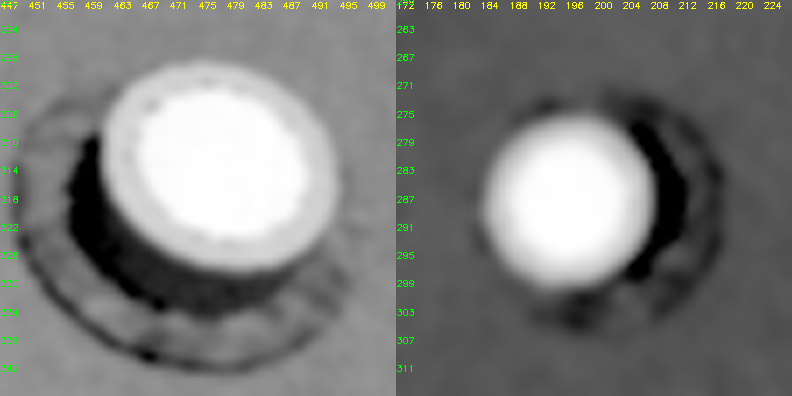

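Run:
```python
from h import *
a,b=(477.7,313.2),(196.2,287.0)
print(at("scene",a,.035),at("top",b,.035),tri(a,b))
```

```text
[0.38916151 0.30697344 0.035     ] [0.39218091 0.31206569 0.035     ] (array([0.39222954, 0.3093234 , 0.04177245]), np.float64(0.0025732806835041065))
```

The wide tin's lid is at scene (477.7,313.2) and top (196.2,287.0), which puts it within about 3 mm of the mat centre. I carry the narrow tin over it.

>>> servo_tool(targets=[0.2,0.72,0,-0.47,255,0.17,0.74,0,-0.47,255,0.13,0.74,0,-0.47,255,0.1,0.75,0,-0.47,255,0.06,0.75,0,-0.47,255,0.03,0.75,0,-0.47,255,-0.01,0.75,0,-0.47,255,-0.05,0.75,0,-0.47,255])

```text
t: 40.02
tool_pos: [0.4154, 0.1302, 0.1099]
tool_rot: [-0.141, 0.989, -0.03, 0.031]
wrist_force: [-0.4, 0.9, -0.0]
opening: 0.455
```

```bash
python3 plan.py .393 .3114 .12 128 255 8
```

```text
t 40.02 pos [0.4154 0.1302 0.1099] th 106.1 open 0.455 F [-0.4  0.9 -0. ] tilt 4.89 j6 -0.09 | d mm [-22.4 181.2  10.1] dth 21.9
max [0.36 0.75 0.04 0.46]
-0.12,0.75,-0.04,-0.46,255, -0.16,0.74,-0.04,-0.46,255, -0.19,0.74,-0.04,-0.46,255, -0.23,0.73,-0.04,-0.46,255, -0.26,0.71,-0.04,-0.46,255, -0.29,0.70,-0.04,-0.46,255, -0.33,0.69,-0.04,-0.46,255, -0.36,0.67,-0.04,-0.46,255
```

>>> servo_tool(targets=[-0.12,0.76,-0.15,-0.47,255,-0.16,0.76,-0.15,-0.47,255,-0.19,0.75,-0.1,-0.47,255,-0.23,0.74,-0.1,-0.47,255,-0.26,0.72,-0.1,-0.47,255,-0.29,0.7,-0.1,-0.47,255,-0.3,0.6,-0.05,-0.47,255,-0.2,0.4,0,-0.3,255])

```text
t: 40.68
tool_pos: [0.3888, 0.3056, 0.1138]
tool_rot: [-0.328, 0.944, -0.037, 0.019]
wrist_force: [0.7, -0.2, -0.5]
opening: 0.456
```

```bash
python3 plan.py .393 .3114 .07 128 255 8
```

```text
t 40.68 pos [0.3888 0.3056 0.1138] th 128.3 open 0.456 F [ 0.7 -0.2 -0.5] tilt 4.71 j6 -0.09 | d mm [  4.2   5.8 -43.8] dth -0.3
max [0.03 0.01 0.18 0.01]
-0.03,0.01,0.18,0.01,255, -0.03,0.01,0.18,0.01,255, -0.03,0.01,0.18,0.01,255, -0.03,0.01,0.18,0.01,255, -0.03,0.01,0.18,0.01,255, -0.03,0.01,0.18,0.01,255, -0.03,0.01,0.18,0.01,255, -0.03,0.01,0.18,0.01,255
```

>>> servo_tool(targets=[-0.1,0.03,0.25,0,255,-0.05,0,0.3,0,255,0,0,0.3,0,255,0,0,0.25,0,255,0,0,0.1,0,255,0,0,0,0,255,0,0,0,0,255,0,0,0,0,255])

```text
t: 41.35
tool_pos: [0.3937, 0.3018, 0.0681]
tool_rot: [-0.325, 0.945, -0.039, 0.014]
wrist_force: [-0.6, 0.5, 0.0]
opening: 0.455
```

```bash
python3 plan.py .393 .3114 .0435 128 255 8
python3 - <<'E'
from look import *
look("pics/v18.png",475,305,200,287,r=34)
E
```

```text
t 41.35 pos [0.3937 0.3018 0.0681] th 128.0 open 0.455 F [-0.6  0.5  0. ] tilt 4.72 j6 -0.09 | d mm [ -0.7   9.6 -24.6] dth 0.0
max [0.02 0.03 0.1  0.  ]
-0.02,0.03,0.10,-0.00,255, -0.02,0.03,0.10,-0.00,255, -0.02,0.03,0.10,-0.00,255, -0.02,0.03,0.10,-0.00,255, -0.02,0.03,0.10,-0.00,255, -0.02,0.03,0.10,-0.00,255, -0.02,0.03,0.10,-0.00,255, -0.02,0.03,0.10,-0.00,255
```

View pics/v18.png

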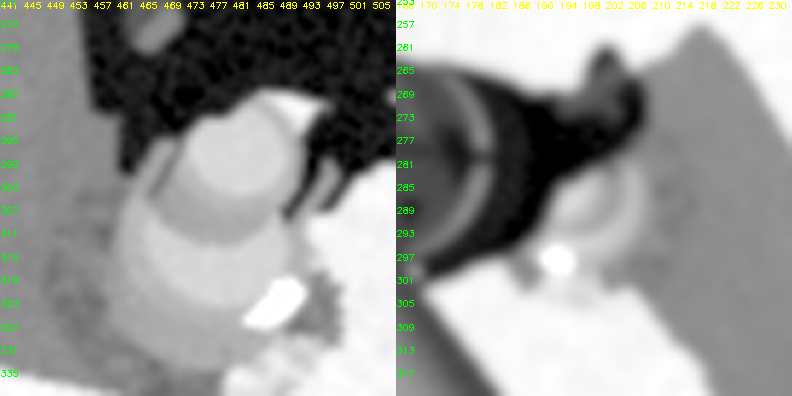

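Run:
```python
from h import *
print(at("scene",(482.1,295.4),.0895), proj("scene",[.3937-.0025,.3018-.0019,.0895]))
```

```text
[0.38739758 0.30027361 0.0895    ] [480.52526776 296.52787399]
```

>>> servo_tool(targets=[-0.1,0.15,0,0,255,-0.07,0.1,0.1,0,255,0,0,0.2,0,255,0,0,0.2,0,255,0,0,0.05,0,255,0,0,0,0,255,0,0,0,0,255,0,0,0,0,255])

```text
t: 42.12
tool_pos: [0.3951, 0.3123, 0.0514]
tool_rot: [-0.326, 0.945, -0.038, 0.016]
wrist_force: [-0.2, 0.1, -0.3]
opening: 0.457
```

```bash
python3 plan.py .394 .310 .0435 128 255 8
python3 - <<'E'
from look import *
look("pics/v19.png",475,305,200,287,r=34)
E
```

```text
t 42.12 pos [0.3951 0.3123 0.0514] th 128.0 open 0.457 F [-0.2  0.1 -0.3] tilt 4.74 j6 -0.08 | d mm [-1.1 -2.3 -7.9] dth -0.0
max [0.01 0.   0.03 0.  ]
0.01,-0.00,0.03,0.00,255, 0.01,-0.00,0.03,0.00,255, 0.01,-0.00,0.03,0.00,255, 0.01,-0.00,0.03,0.00,255, 0.01,-0.00,0.03,0.00,255, 0.01,-0.00,0.03,0.00,255, 0.01,-0.00,0.03,0.00,255, 0.01,-0.00,0.03,0.00,255
```

View pics/v19.png

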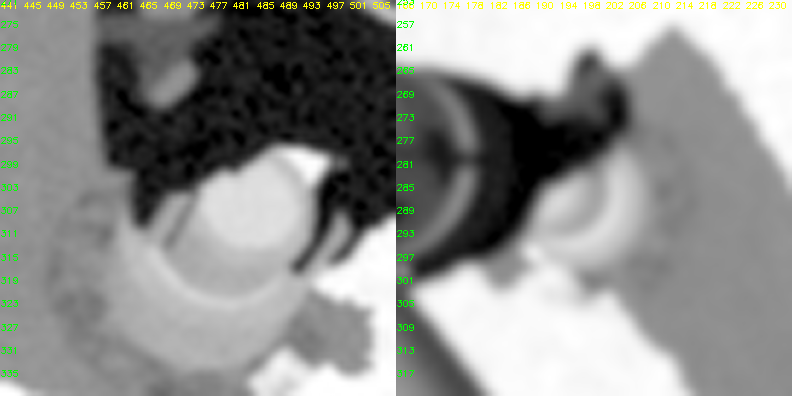

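Run:
```python
from h import *
print(at("scene",(484.3,305.2),.0729))
c,u,v,r=1,475,305,34
im=get_image("scene"); t=cv2.getRectSubPix(im,(68,68),(475,305)); t=cv2.resize(t,None,fx=8,fy=8,interpolation=cv2.INTER_CUBIC)
t=np.clip(t.astype(float)*1.3,0,255).astype(np.uint8)
def circ(x,y,z,R,col):
    q=np.array([((proj("scene",[x+R*np.cos(a),y+R*np.sin(a),z])-[441,271]+.5)*8) for a in np.linspace(0,6.28,60)]).astype(int)
    cv2.polylines(t,[q],True,col,1)
circ(.3892,.3070,.035,.03,(0,0,255))
circ(.3895,.3100,.0429,.021,(0,255,0))
circ(.3895,.3100,.0729,.021,(0,255,0))
cv2.imwrite("pics/v20.png",t)
```

```text
[0.38989275 0.3118981  0.0729    ]
```

View pics/v20.png

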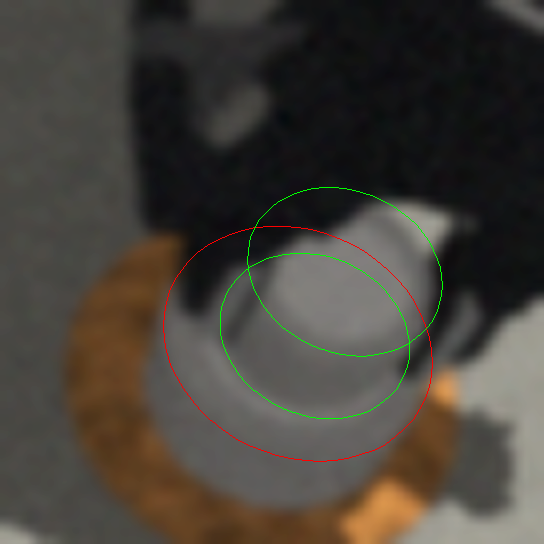

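>>> servo_tool(targets=[0.05,-0.03,0.05,0,255,0,0,0.1,0,255,0,0,0.07,0,255,0,0,0.03,0,255,0,0,0,0,255,0,0,0,0,255,0,0,0,0,255,0,0,0,0,255])

```text
t: 42.93
tool_pos: [0.3959, 0.3105, 0.0448]
tool_rot: [-0.325, 0.945, -0.038, 0.017]
wrist_force: [-0.2, 0.1, 0.3]
opening: 0.455
```

```bash
python3 plan.py .394 .310 .0435 128 255 8
```

```text
t 42.93 pos [0.3959 0.3105 0.0448] th 128.0 open 0.455 F [-0.2  0.1  0.3] tilt 4.76 j6 -0.08 | d mm [-1.9 -0.5 -1.3] dth 0.0
max [0.01 0.   0.01 0.  ]
0.01,0.00,0.01,-0.00,255, 0.01,0.00,0.01,-0.00,255, 0.01,0.00,0.01,-0.00,255, 0.01,0.00,0.01,-0.00,255, 0.01,0.00,0.01,-0.00,255, 0.01,0.00,0.01,-0.00,255, 0.01,0.00,0.01,-0.00,255, 0.01,0.00,0.01,-0.00,255
```

>>> servo_tool(targets=[0.05,0.02,0,0,255,0,0,0.05,0,255,0,0,0.03,0,255,0,0,0,0,255,0,0,0,0,255,0,0,0,0,0,0,0,0,0,0,0,0,0,0,0])

```text
t: 43.6
tool_pos: [0.3947, 0.3103, 0.0447]
tool_rot: [-0.326, 0.945, -0.037, 0.018]
wrist_force: [0.0, 0.2, -0.1]
opening: 0.859
```

>>> servo_tool(targets=[0,0,0,0,0,0,0,-0.3,0,0,0,0,-0.8,0,0,0,0,-0.9,0,0,0,0,-0.9,0,0,0.5,0,-0.5,0,0,0.9,-0.5,0,0,0,0.9,-0.9,0,0,0])

```text
t: 44.27
tool_pos: [0.359, 0.2431, 0.155]
tool_rot: [-0.328, 0.944, -0.037, 0.018]
wrist_force: [1.2, -1.4, -0.2]
opening: 1.002
```

>>> servo_tool(targets=[0,-1,0,0,0,0,-1,0,0,0,0,-1,0,0,0,0,-1,0,0,0,0,-1,0,0,0,0,-1,0,0,0,0,-0.5,0,0,0,0,0,0,0,0])

```text
t: 44.93
tool_pos: [0.4828, 0.0794, 0.1807]
tool_rot: [-0.328, 0.943, -0.039, 0.023]
wrist_force: [-0.1, -0.4, -0.8]
opening: 1.001
```

Run:
```python
from look import *
o=manip.get_obs(); print(o["t"],o["tool_pos"],o["opening"])
look("pics/v21.png",475,310,198,287,r=34)
cv2.imwrite("pics/s22.png",get_image("scene"));cv2.imwrite("pics/t22.png",get_image("top"))
```

```text
44.9333 [0.48278968 0.07941369 0.18065892] 1.0008286034226492
```

View pics/v21.png

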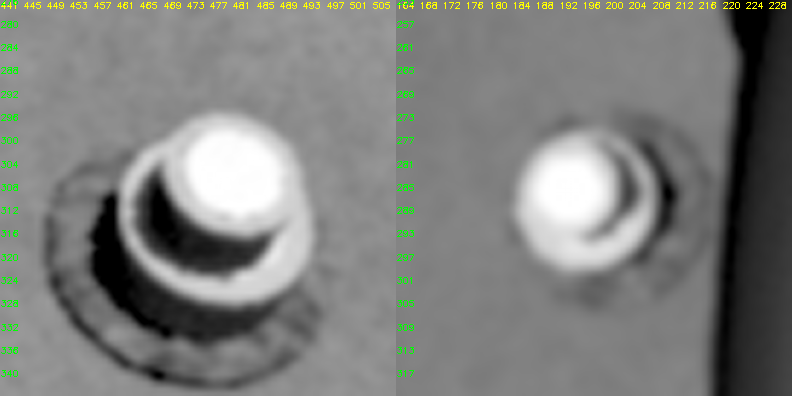

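View pics/s22.png

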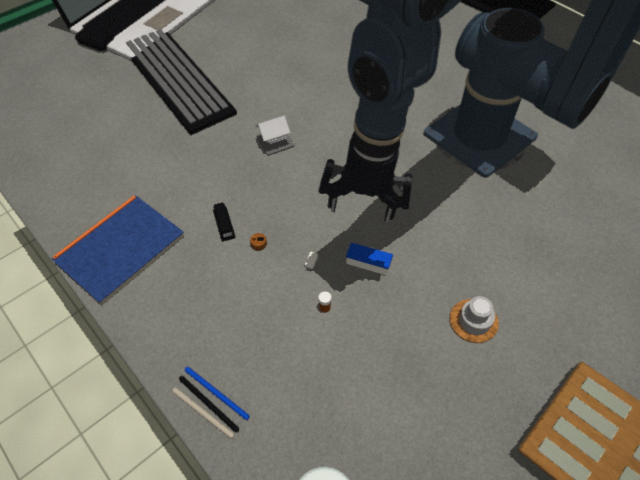

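View pics/t22.png

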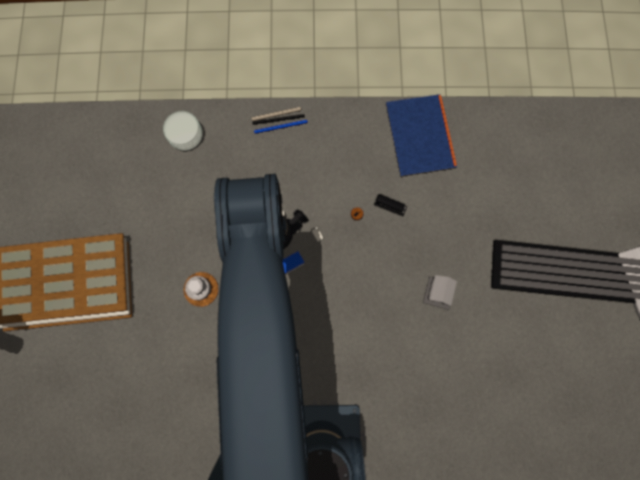

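Run:
```python
from look import *
for c,n,w in (("scene",(480.4,305.3),(477.7,313.2)),("top",(193.8,284.3),(196.2,286.9))):
    a,b=at(c,n,.065),at(c,w,.035); print(c,a,b,"diff mm",(a-b)[:2]*1000)
look("pics/v23.png",275,131,440,290,[(.064,.3725,-.3085,.0394,np.radians(-16))],r=22)
```

```text
scene [0.39047458 0.30588489 0.065     ] [0.38916151 0.30697344 0.035     ] diff mm [ 1.31306333 -1.08854983]
top [0.39611311 0.31097421 0.065     ] [0.39243358 0.31207271 0.035     ] diff mm [ 3.67953555 -1.09850311]
```

View pics/v23.png

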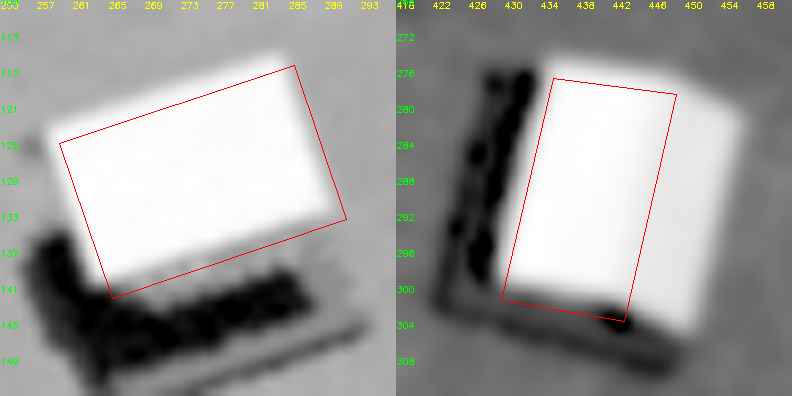

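Run:
```python
import fit as F; from fit import *
L=.064;h=.0283
S=[([L/2,0,.0318],(258.2,122.8)),([-L/2,0,.0318],(284.3,114.7)),([-L/2,h,.0035],(289.6,132.6)),([L/2,h,.0035],(264,140.9))]
T=[([L/2,h,.0035],(434.4,274.3)),([-L/2,h,.0035],(429.4,299.3)),([L/2,0,.0318],(448.1,276.2)),([-L/2,0,.0318],(444.1,302.1)),([L/2,-h,.0035],(456.6,280.7)),([-L/2,-h,.0035],(450.8,305.4))]
add=lambda m,z:[m[0],m[1],m[2]+z]
corr=[("scene",add(m,.0394),np.array(u)-.5) for m,u in S]+[("top",add(m,.0394),np.array(u)-.5) for m,u in T]
for W in (200,1e5):
    F.W=W; q,r=F.fit(corr,(.372,-.308,-.28)); print(np.round(q[:2],4),np.degrees(q[2]),"dz",round(q[3],4),"rms",r)
    for c in ("scene","top"):
        q,r=F.fit([k for k in corr if k[0]==c],(.372,-.308,-.28)); print(" ",c,np.round(q,4))
```

```text
[ 0.3772 -0.306 ] -15.87526246404592 dz 0.0083 rms 0.614308795050841
  scene [ 0.3719 -0.3144 -0.3037  0.    ]
  top [ 3.776e-01 -3.073e-01 -2.641e-01  2.000e-04]
[ 0.3768 -0.3087] -14.992270527982384 dz 0.0 rms 1.136232940451564
  scene [ 0.3719 -0.3144 -0.3037  0.    ]
  top [ 0.3776 -0.3073 -0.2641  0.    ]
```

The tins are good: the narrow one is 2–4 mm off the wide one and both are upright. Two-view height of the long cradle reads a bit high (+8 mm, where other known heights read +4 to +7). I'll settle that by touching its ridge from above with the shut fingers, which both measures and seats it.

```bash
python3 plan.py .374 -.308 .15 164 255 14
```

```text
t 45.23 pos [0.4801 0.0829 0.1795] th 128.7 open 1.001 F [-0.1  0.8 -0.1] tilt 5.0 j6 -0.6 | d mm [-106.1 -390.9  -29.5] dth 35.3
max [0.96 0.57 0.07 0.42]
0.78,-0.57,0.07,-0.42,255, 0.80,-0.53,0.07,-0.42,255, 0.83,-0.50,0.07,-0.42,255, 0.85,-0.46,0.07,-0.42,255, 0.87,-0.42,0.07,-0.42,255, 0.88,-0.38,0.07,-0.42,255, 0.90,-0.35,0.07,-0.42,255, 0.91,-0.31,0.07,-0.42,255
0.93,-0.27,0.07,-0.42,255, 0.94,-0.22,0.07,-0.42,255, 0.95,-0.18,0.07,-0.42,255, 0.95,-0.14,0.07,-0.42,255, 0.96,-0.10,0.07,-0.42,255, 0.96,-0.06,0.07,-0.42,255
```

>>> servo_tool(targets=[0.78,-0.57,0,-0.42,255,0.8,-0.53,0,-0.42,255,0.83,-0.5,0,-0.42,255,0.85,-0.46,0,-0.42,255,0.87,-0.42,0,-0.42,255,0.88,-0.38,0,-0.42,255,0.9,-0.35,0,-0.42,255,0.91,-0.31,0,-0.42,255])

```text
t: 45.9
tool_pos: [0.4189, -0.1351, 0.1865]
tool_rot: [-0.511, 0.859, -0.039, 0.016]
wrist_force: [0.3, -0.7, -0.1]
opening: -0.0
```

```bash
python3 plan.py .374 -.308 .13 164 255 8
```

```text
t 45.9 pos [ 0.4189 -0.1351  0.1865] th 151.5 open -0.0 F [ 0.3 -0.7 -0.1] tilt 4.82 j6 -1.53 | d mm [ -44.9 -172.9  -56.5] dth 12.5
max [0.74 0.18 0.24 0.26]
0.72,-0.18,0.24,-0.26,255, 0.73,-0.16,0.24,-0.26,255, 0.73,-0.14,0.24,-0.26,255, 0.73,-0.12,0.24,-0.26,255, 0.74,-0.10,0.24,-0.26,255, 0.74,-0.08,0.24,-0.26,255, 0.74,-0.06,0.24,-0.26,255, 0.74,-0.04,0.24,-0.26,255
```

>>> servo_tool(targets=[0.72,-0.18,0.2,-0.28,255,0.74,-0.16,0.2,-0.28,255,0.75,-0.14,0.2,-0.28,255,0.75,-0.12,0.2,-0.28,255,0.75,-0.1,0.2,-0.28,255,0.75,-0.08,0.2,-0.28,255,0.6,-0.06,0.1,-0.2,255,0.3,0,0,0,255])

```text
t: 46.57
tool_pos: [0.3803, -0.2972, 0.1523]
tool_rot: [-0.602, 0.798, -0.041, 0.013]
wrist_force: [-0.3, 1.0, -0.2]
opening: -0.002
```

```bash
python3 plan.py .374 -.308 .09 164 255 8
```

```text
t 46.57 pos [ 0.3803 -0.2972  0.1523] th 164.1 open -0.002 F [-0.3  1.  -0.2] tilt 4.95 j6 -2.1 | d mm [ -6.3 -10.8 -62.3] dth -0.1
max [0.05 0.01 0.26 0.  ]
0.05,0.01,0.26,0.00,255, 0.05,0.01,0.26,0.00,255, 0.05,0.01,0.26,0.00,255, 0.05,0.01,0.26,0.00,255, 0.05,0.01,0.26,0.00,255, 0.05,0.01,0.26,0.00,255, 0.05,0.01,0.26,0.00,255, 0.05,0.01,0.26,0.00,255
```

>>> servo_tool(targets=[0.25,0,0.2,0,255,0.1,0,0.35,0,255,0,0,0.4,0,255,0,0,0.4,0,255,0,0,0.35,0,255,0,0,0.1,0,255,0,0,0,0,255,0,0,0,0,255])

```text
t: 47.23
tool_pos: [0.3825, -0.3052, 0.0932]
tool_rot: [-0.603, 0.797, -0.039, 0.014]
wrist_force: [0.0, 0.1, 0.1]
opening: -0.003
```

```bash
python3 plan.py .374 -.308 .0712 164 255 8
```

```text
t 47.23 pos [ 0.3825 -0.3052  0.0932] th 164.3 open -0.003 F [0.  0.1 0.1] tilt 4.78 j6 -2.12 | d mm [ -8.5  -2.8 -22. ] dth -0.3
max [0.02 0.03 0.09 0.01]
0.02,0.03,0.09,0.01,255, 0.02,0.03,0.09,0.01,255, 0.02,0.03,0.09,0.01,255, 0.02,0.03,0.09,0.01,255, 0.02,0.03,0.09,0.01,255, 0.02,0.03,0.09,0.01,255, 0.02,0.03,0.09,0.01,255, 0.02,0.03,0.09,0.01,255
```

>>> servo_tool(targets=[0.1,0.2,0,0,255,0.02,0.05,0.1,0,255,0,0,0.15,0,255,0,0,0.15,0,255,0,0,0.05,0,255,0,0,0,0,255,0,0,0,0,255,0,0,0,0,255])

```text
t: 47.9
tool_pos: [0.3758, -0.3084, 0.0805]
tool_rot: [-0.603, 0.796, -0.042, 0.014]
wrist_force: [0.2, -0.1, -0.5]
opening: 0.004
```

```bash
python3 plan.py .374 -.308 .0712 164 255 8
```

```text
t 47.9 pos [ 0.3758 -0.3084  0.0805] th 164.4 open 0.004 F [ 0.2 -0.1 -0.5] tilt 5.04 j6 -2.14 | d mm [-1.8  0.4 -9.3] dth -0.4
max [0.   0.01 0.04 0.01]
0.00,0.01,0.04,0.01,255, 0.00,0.01,0.04,0.01,255, 0.00,0.01,0.04,0.01,255, 0.00,0.01,0.04,0.01,255, 0.00,0.01,0.04,0.01,255, 0.00,0.01,0.04,0.01,255, 0.00,0.01,0.04,0.01,255, 0.00,0.01,0.04,0.01,255
```

Now descend slowly, 1.5 mm per row, holding the last rows pressed to read the force.

>>> servo_tool(targets=[0,0.02,0.05,0,255,0,0,0.05,0,255,0,0,0.05,0,255,0,0,0.05,0,255,0,0,0.05,0,255,0,0,0.05,0,255,0,0,0.05,0,255,0,0,0.05,0,255])

```text
t: 48.57
tool_pos: [0.3767, -0.3095, 0.0706]
tool_rot: [-0.603, 0.796, -0.043, 0.014]
wrist_force: [-4.1, 3.9, 10.9]
opening: 0.0
```

>>> servo_tool(targets=[0,0,0.05,0,255,0,0,0.05,0,255,0,0,0.05,0,255,0,0,0.05,0,255,0,0,0.05,0,255,0,0,0.05,0,255,0,0,0.05,0,255,0,0,0.05,0,255])

```text
t: 49.23
tool_pos: [0.3767, -0.3095, 0.0708]
tool_rot: [-0.603, 0.796, -0.043, 0.013]
wrist_force: [-2.8, 2.9, 8.1]
opening: -0.001
```

Contact is at z = 0.0707, against a nominal fully nested ridge of 0.0712, at about 10 N. The stack is fully down. I lift off and take the last look.

>>> servo_tool(targets=[0,0,-0.3,0,255,0,0,-0.8,0,255,0,0,-0.9,0,255,0,0,-0.9,0,255,-0.5,0,-0.5,0,255,-0.9,0,0,0,255,-0.9,0,0,0,255,-0.9,0,0,0,255])

```text
t: 49.9
tool_pos: [0.3954, -0.2134, 0.1776]
tool_rot: [-0.599, 0.799, -0.046, 0.014]
wrist_force: [-0.1, 0.2, -0.6]
opening: 0.003
```

>>> servo_tool(targets=[-0.9,0,0,0,255,-0.9,0,0,0,255,-0.9,0,0,0,255,-0.9,0,0,0,255,-0.6,0,0,0,255,0,0,0,0,255,0,0,0,0,255,0,0,0,0,255])

```text
t: 50.57
tool_pos: [0.4343, -0.0836, 0.1781]
tool_rot: [-0.602, 0.797, -0.05, 0.017]
wrist_force: [0.0, -0.6, -0.5]
opening: -0.002
```

Run:
```python
from look import *
o=manip.get_obs(); print(o["t"],o["tool_pos"],o["wrist_force"])
look("pics/v24.png",275,131,440,290,[(.064,.3725,-.3085,.0394,np.radians(-16))],r=22)
cv2.imwrite("pics/s25.png",get_image("scene"))
```

```text
50.5667 [ 0.43425247 -0.08356972  0.17809795] [ 0.04623254 -0.58085303 -0.4765407 ]
```

View pics/v24.png

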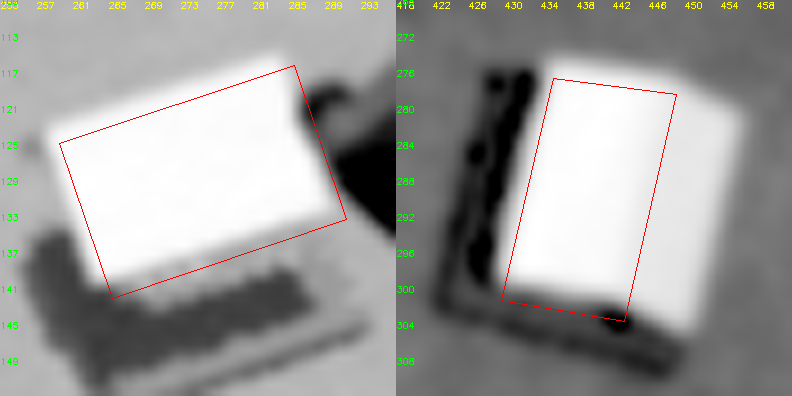

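View pics/s25.png

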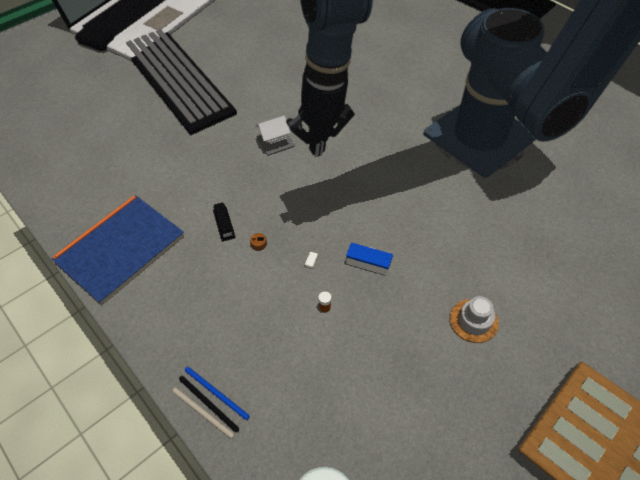

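```bash
python3 -c "
from h import *
print(workorder.finish_job())"
```

```text
the job is handed in; nothing more can be done
None
```

I nested the short, middle and long cradles in that order on the ridge stand. The wide tin is on the cork mat with the narrow tin upright on it. I handed the job in at about 50.6 s with the arm clear of everything.

**Last checks**
- **Cradle stack height:** touching the top of the stack with the shut fingers gave contact at z = 0.0707 m, against 0.0712 m when fully nested. The pictures before and after the touch look the same. My two-view camera height for the long cradle disagreed, reading about 8 mm high. Camera heights for the other things read 3–7 mm high, so I trusted the touch.
- **Long cradle position:** about 4 mm off centre along the ridge and about 2 mm across. It is turned by less than 1–2°.
- **Short and middle cradles:** each fitted its seated outline to about 1 px just after placing, but the long cradle now hides them, so I did not measure them again at the end.
- **Tins:** the wide tin is about 3 mm from the mat centre, and the narrow tin is 2–4 mm off the wide one's centre.
- **Bystanders:** the slide box, stapler and vial look unmoved in the last scene picture.

The two cameras disagreed with each other by 3–5 mm. The tool also drifted to about a 5° tilt over the run, which did no visible harm to the placements.

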